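# Sort drawer pulls with a go / no-go gate gauge

## Robot

A 6-joint arm with a two-finger parallel gripper is mounted at the origin on a cart in front of the work surface, level with it; the furniture and walls round the work are solid. World frame = base frame: x ahead of the robot, y to its left, z up, the work surface at z = 0. Lengths are in m, angles in degrees, forces in N, time in s.
With the tool pointing down it reaches from about 0.275 to 0.825 m from the base axis. Payload 4.9 kg.
Tool frame: the origin (TCP) lies at the very end of the fingers, on their centre line; the grasp point (between the pads) lies 19 mm behind it; z points along the fingers, y is the line along which they close (so a half turn about z gives the same grasp; the last joint's range is limited). The gripper opens to 85 mm and grips with 20 to 120 N. Pads are 22 mm wide; open, the fingers measure 114 mm over their backs; the gripper's body (76 mm by 85 mm) begins 54 mm behind the grasp point. The pads swing forward as they close: fully open they stand 13 mm farther back than shut.
Start: joints at [57.17, 18.69, -11.035, 60.275, 0, 82.311], TCP at [0.234, 0.498, 0.231] pointing down, gripper open.
Joint ranges: [-152.03, 152.03], [-55.5, 102.48], [-74.3, 77.21], [-110.64, 120.58], [-84.22, 78.4], [-180, 180]. Speed limits (degrees/s): [147.25, 147.25, 180, 180, 180, 180].

## Interface

Orientations are given as [roll, pitch, yaw] about the fixed x, y, z axes, in that order (R = Rz(yaw) Ry(pitch) Rx(roll)).
In Python, from plant import ctrl gives the robot as it stands. The module is installed in compiled form; this text tells all that it offers.
- The arm moves only by the shell command python3 -m jog 'ROWS' [OPENING] [FORCE]. ROWS is JSON, a list of rows, each a list of 4 numbers: the shift along the tool's x, y, z in m, then the turn about the tool's z in rad. A call has 1 to 5 rows; each row is the pose to reach, as a shift and turn from the pose commanded when the call began, along the tool's axes at that moment; what a row does not reach only later rows make up. A row lasts 1/12 s, in which the tool goes at most 41.7 mm and 7.16 degrees, less where a joint would pass 70% of its speed; a pose out of reach is approached as far as the arm can. A call with a gripper value outside its range is refused whole. OPENING is the finger opening in m, from 0 to 0.0854, set as the call begins (- or left out, the last holds). The fingers move at their own pace and stop on an object; FORCE is the grip in N (left out, the last holds). Time passes only in rows, so rows that repeat a pose let the fingers close. It gives the time, the measured TCP pose, the force, the opening and the grip force at its end, in the units of the state.
- ctrl.state(): the state, without advancing time (a new reading comes with each control period).
- ctrl.snapshot(name): name is "scene" or "side" or "wrist"; returns a dict with "color" (384x512x3 uint8, blue, green, red), "depth" (384x512 float32, m along the optical axis (not along the pixel's ray), 0 where there is no reading), "fx", "fy", "cx", "cy" (pixels), "R" (3x3) and "t" (3): a world point X has camera coordinates R X + t; the wrist camera has in their place "mount" (4x4, takes a point from camera to tool coordinates, whose origin is the TCP and whose axes are the flange's). Camera axes: x right, y down, z forward; pixel columns grow to the right and rows downward; lengths in m; the calibration is good to about 2 mm. The wrist camera is an equidistant fisheye: a pixel r from the principal point sees the ray r / f radians off the axis. A picture is of the moment at which its call begins: read the wrist's pose just before it.
- ctrl.close_job(): hands the job in; it is judged then, once.
The state is a dict: "t": time; "qpos": joint angles; "qvel": joint speeds; "tau": joint torques, N m; "ee_pos": TCP position; "orientation": TCP orientation; "contact_force": force on the tool from outside, world axes, zero at the start; "wrist_torque": the same for the moment, N m; "finger_gap": finger opening in m; "finger_force": force on a finger pad.
Only numpy, scipy, OpenCV 4.12 (cv2) and the standard library are available. Lean on these libraries where they do the work, as an engineer would, in place of code of your own. Each camera call takes 0.05 s, during which the arm holds its last target. There are 200 camera calls.

## Task

Sort the three drawer pulls by the thickness of their tongues with the steel gate gauge, sliding the tongues in flat on its plate and without forcing. A pull whose tongue goes under the first bar (go) but is stopped by the lower second bar (no-go) is good and belongs in the middle bay of the plywood tray; one stopped by the first bar is too thick and goes in the bay nearest the robot, for planing; one that slides under both is too thin and goes in the farthest bay. Leave all three lying flat, underside down, in their bays, and leave the other things on the bench where they are.

Things in the scene. Friction and masses are not known exactly. Their poses are not given: they have to be found in the camera images.
- gauge: steel gate gauge, screwed down: plate 160 (x) by 100 (y), 12 thick, crossed by two rigid bars. Origin: middle of the plate's underside; x is the way a pull slides, away from the robot; z up, plate top at z 12, bare from x -80 to 24. 5 to 10 N along x tells a stop clearly; the bars do not give
- go_mouth (a point): point on the plate's top (gauge x 24) under the front edge of the go bar, mid-width. The bar covers gauge x 24 to 34, leaves a gap 15.5 high and 60 wide, and is 14 high with screw heads 5 higher at its ends
- nogo_mouth (a point): point on the plate's top (gauge x 50) under the front edge of the no-go bar, mid-width, 26 beyond go_mouth. The bar covers gauge x 50 to 60, leaves a gap 12.5 high and 60 wide, and is 14 high with screw heads 5 higher at its ends
- tray: low plywood sorting tray, fixed, 212 (x) by 122 (y), walls 16 high and 5 thick, floor 5 thick. Origin: middle of its underside; x away from the robot. Two partitions along y make three equal bays, each 112 long (y) and 64 wide (x), centred at x -69 (near), 0 (middle) and 69 (far)
- pull_a: one of three wooden drawer pulls, told apart only by the tongue's thickness, about 11 (thin), 14 (good) or 17 (thick), unknown at first. Origin: mid-length of the flat 94 x 30 underside; x towards the tongue, z up. x -47 to -5: the block to hold, 30 wide, 21 high, with a lip 26 high at x -47 to -35. x -5 to 47: the tongue, 26 wide, flush underneath. 50 g; starts flat on the bench, tongue to the right
- pull_b: one of three wooden drawer pulls, told apart only by the tongue's thickness, about 11 (thin), 14 (good) or 17 (thick), unknown at first. Origin: mid-length of the flat 94 x 30 underside; x towards the tongue, z up. x -47 to -5: the block to hold, 30 wide, 21 high, with a lip 26 high at x -47 to -35. x -5 to 47: the tongue, 26 wide, flush underneath. 50 g; starts flat on the bench, tongue to the right
- pull_c: one of three wooden drawer pulls, told apart only by the tongue's thickness, about 11 (thin), 14 (good) or 17 (thick), unknown at first. Origin: mid-length of the flat 94 x 30 underside; x towards the tongue, z up. x -47 to -5: the block to hold, 30 wide, 21 high, with a lip 26 high at x -47 to -35. x -5 to 47: the tongue, 26 wide, flush underneath. 50 g; starts flat on the bench, tongue to the right
- file_flat: flat file with a wooden handle, 216 long, lying at the right of the pulls; a bystander
- wood_cube: pale pine cube, 38 each way, behind the work; a bystander
- egg_stone: smooth red pebble, 34 x 44 x 26, behind the work; a bystander

How it is judged (in metres and radians):
On the way:
1. a pull of good thickness has lain flat in the gauge with its tongue under the go bar and its end within 8 mm of the no-go bar's front edge (((z of pull_a_c2 in the frame of pull_a between 0.0062 and 0.0078 m and x of pull_a in the frame of gauge between -0.005 and 0.009 m and y of pull_a in the frame of gauge between -0.035 and 0.035 m and z of pull_a in the frame of gauge between 0.009 and 0.016 m) or (z of pull_b_c2 in the frame of pull_b between 0.0062 and 0.0078 m and x of pull_b in the frame of gauge between -0.005 and 0.009 m and y of pull_b in the frame of gauge between -0.035 and 0.035 m and z of pull_b in the frame of gauge between 0.009 and 0.016 m) or (z of pull_c_c2 in the frame of pull_c between 0.0062 and 0.0078 m and x of pull_c in the frame of gauge between -0.005 and 0.009 m and y of pull_c in the frame of gauge between -0.035 and 0.035 m and z of pull_c in the frame of gauge between 0.009 and 0.016 m))), for 0.1 s.
At the end, for the whole second after the job is handed in: The pull that is too thick lies in the bay nearest the robot, the good one in the middle bay and the too thin one in the farthest bay of the tray, each on the bay's floor (underside within 7 mm of it), underside down within 0.1 rad of level, wholly in its bay and at rest (y of pull_a in the frame of tray between -0.025 and 0.025 m and z of pull_a in the frame of tray between 0 and 0.012 m and angle between each of pull_a, pull_b, pull_c's own z axis and vertical below 0.1 rad and linear speed of each of pull_a, pull_b, pull_c below 0.02 m/s and ((z of pull_a_c2 in the frame of pull_a above 0.0078 m and x of pull_a in the frame of tray between -0.101 and -0.037 m) or (z of pull_a_c2 in the frame of pull_a between 0.0062 and 0.0078 m and x of pull_a in the frame of tray between -0.032 and 0.032 m) or (z of pull_a_c2 in the frame of pull_a below 0.0062 m and x of pull_a in the frame of tray between 0.037 and 0.101 m)) and y of pull_b in the frame of tray between -0.025 and 0.025 m and z of pull_b in the frame of tray between 0 and 0.012 m and ((z of pull_b_c2 in the frame of pull_b above 0.0078 m and x of pull_b in the frame of tray between -0.101 and -0.037 m) or (z of pull_b_c2 in the frame of pull_b between 0.0062 and 0.0078 m and x of pull_b in the frame of tray between -0.032 and 0.032 m) or (z of pull_b_c2 in the frame of pull_b below 0.0062 m and x of pull_b in the frame of tray between 0.037 and 0.101 m)) and y of pull_c in the frame of tray between -0.025 and 0.025 m and z of pull_c in the frame of tray between 0 and 0.012 m and ((z of pull_c_c2 in the frame of pull_c above 0.0078 m and x of pull_c in the frame of tray between -0.101 and -0.037 m) or (z of pull_c_c2 in the frame of pull_c between 0.0062 and 0.0078 m and x of pull_c in the frame of tray between -0.032 and 0.032 m) or (z of pull_c_c2 in the frame of pull_c below 0.0062 m and x of pull_c in the frame of tray between 0.037 and 0.101 m))); the robot touches nothing.
It fails at once if a tongue rammed more than 7 mm under a bar that it does not fit ((z of pull_a_c2 in the frame of pull_a above 0.0078 m and x of pull_a in the frame of gauge between -0.016 and 0.08 m and y of pull_a in the frame of gauge between -0.035 and 0.035 m and z of pull_a in the frame of gauge below 0.02 m) or (z of pull_a_c2 in the frame of pull_a between 0.0062 and 0.0078 m and x of pull_a in the frame of gauge between 0.01 and 0.08 m and y of pull_a in the frame of gauge between -0.035 and 0.035 m and z of pull_a in the frame of gauge below 0.02 m) or (z of pull_b_c2 in the frame of pull_b above 0.0078 m and x of pull_b in the frame of gauge between -0.016 and 0.08 m and y of pull_b in the frame of gauge between -0.035 and 0.035 m and z of pull_b in the frame of gauge below 0.02 m) or (z of pull_b_c2 in the frame of pull_b between 0.0062 and 0.0078 m and x of pull_b in the frame of gauge between 0.01 and 0.08 m and y of pull_b in the frame of gauge between -0.035 and 0.035 m and z of pull_b in the frame of gauge below 0.02 m) or (z of pull_c_c2 in the frame of pull_c above 0.0078 m and x of pull_c in the frame of gauge between -0.016 and 0.08 m and y of pull_c in the frame of gauge between -0.035 and 0.035 m and z of pull_c in the frame of gauge below 0.02 m) or (z of pull_c_c2 in the frame of pull_c between 0.0062 and 0.0078 m and x of pull_c in the frame of gauge between 0.01 and 0.08 m and y of pull_c in the frame of gauge between -0.035 and 0.035 m and z of pull_c in the frame of gauge below 0.02 m)).
It fails at once if a bystander (file, cube or pebble) moved by more than 30 mm (distance of any of file_flat, wood_cube, egg_stone from where it was at the start of the episode above 0.03 m).
It also fails if it takes over 72 s, if anything falls off the work surface, if the arm or the gripper's body presses on something with over 40 N, if the wrist force passes 120 N, or if a joint passes its speed limit or range.

## Working session

There is one attempt and no reset: what is moved stays moved. The work goes in short steps, Python scripts to look and compute and a shell command to move; the robot and the scene stay as the last step left them, time stands still between calls to the robot, and variables do not carry over. Pictures are saved under pics/ and viewed, at most 11 in all, crops included, and the job is handed in when it is done.

```bash
mkdir -p pics; python3 - <<'E'
from plant import ctrl
import cv2,numpy as np
s=ctrl.state();print(s)
for n in("scene","side"):
    d=ctrl.snapshot(n);cv2.imwrite(f"pics/{n}0.png",d["color"]);np.savez(f"{n}0.npz",**d)
    print(n,d["fx"],d["cx"],d["cy"],d["R"],d["t"], (d["depth"]>0).mean())
E
```

```text
{'t': 0.0, 'qpos': array([ 5.71699775e+01,  1.87328921e+01, -1.10909609e+01,  6.02766464e+01,
       -4.80278869e-04,  8.23117094e+01]), 'qvel': array([ 0.08788461,  0.01809753,  0.06488728, -0.09628537, -0.05010607,
       -0.01587836]), 'tau': array([-6.40476992e-04, -4.43400478e+01,  2.62442887e+01,  1.55605981e-02,
       -3.03160805e-04,  2.12729486e-05]), 'ee_pos': array([0.23333586, 0.49740152, 0.230502  ]), 'orientation': array([-1.79900340e+02, -1.29692069e-02,  1.54858257e+02]), 'contact_force': array([ 0.15047424, -0.3998707 , -0.00352068]), 'wrist_torque': array([ 0.05531412,  0.05336489, -0.01741617]), 'finger_force': 0.0, 'finger_gap': 0.08543509811393786}
scene 375.52425509708996 252.00761349056637 188.06022362269414 [[ 0.52987656 -0.84787746  0.01829316]
 [-0.58285398 -0.37975077 -0.71838054]
 [ 0.61604551  0.36999077 -0.69540978]] [-0.23011958  0.38821412  0.58764056] 0.9959767659505209
side 368.5916218312147 255.26832125532565 186.06721318622846 [[-0.94886608 -0.31535388 -0.01432131]
 [-0.16167488  0.52442647 -0.83596538]
 [ 0.2711354  -0.79090379 -0.54859529]] [0.5755285  0.1045965  0.74773543] 0.9942423502604166
```

View pics/scene0.png

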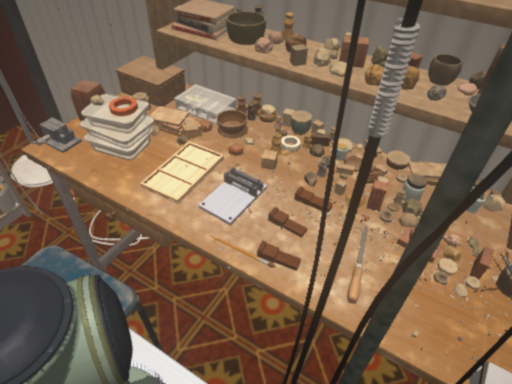

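View pics/side0.png

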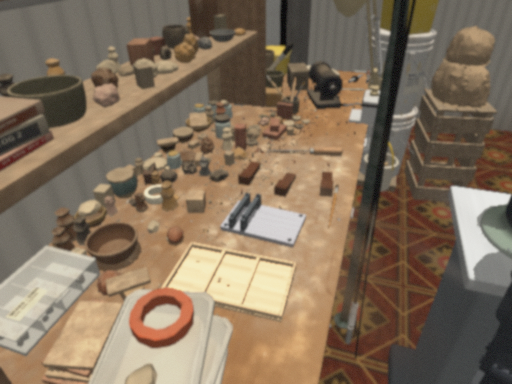

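The scene view shows the tray at about (183,170), the gauge at (233,194) with its bars at (245,180), and the pulls at (279,255), (287,222) and (312,199). The side view shows the tray at (230,278), the gauge at (264,222) and the pulls at (326,183), (285,183) and (249,172).

```bash
cat > h.py <<'E'
import numpy as np,cv2
def world(d):
    v,u=np.mgrid[:384,:512];z=d["depth"]
    c=np.stack([(u-d["cx"])/d["fx"]*z,(v-d["cy"])/d["fy"]*z,z],-1)
    return (c-d["t"])@d["R"]
def ray(d,u,v,h):
    r=np.array([(u-d["cx"])/d["fx"],(v-d["cy"])/d["fy"],1])@d["R"];o=-d["R"].T@d["t"]
    return o+r*(h-o[2])/r[2]
E
python3 - <<'E'
from h import *
for n,seeds in(("scene",dict(t=(183,170),g=(228,203),p1=(279,255),p2=(287,222),p3=(312,199))),("side",dict(t=(230,278),g=(264,222),p1=(326,183),p2=(285,183),p3=(249,172)))):
    d=dict(np.load(n+"0.npz"));W=world(d);hsv=cv2.cvtColor(d["color"],cv2.COLOR_BGR2HSV)
    big=cv2.resize(d["color"],None,fx=1,fy=1)
    for k,(u,v) in seeds.items(): 
        print(n,k,W[v,u].round(3),hsv[v,u])
        r=30 if k[0]=='p' else 60
        m=(abs(W[...,0]-W[v,u,0])<.07)&(abs(W[...,1]-W[v,u,1])<.07)&(W[...,2]>.008)&(W[...,2]<.05)&(d["depth"]>0)
        if k[0]=='p':
            m&=(hsv[...,2]<130)
            cc,l=cv2.connectedComponents(m.astype(np.uint8));m=l==l[v,u]
            P=W[m]; q=P[P[:,2]>.010]
            print('   n',m.sum(),'rect',cv2.minAreaRect(q[:,:2].astype(np.float32)),np.percentile(q[:,2],[5,50,95]).round(4))
# enlarged crop
s=dict(np.load("scene0.npz"))["color"][130:280,135:345];e=dict(np.load("side0.npz"))["color"][150:325,160:350]
a=cv2.resize(s,(800,571)[:2],interpolation=cv2.INTER_CUBIC);cv2.imwrite("pics/sc1.png",a)
b=cv2.resize(e,(651,600),interpolation=cv2.INTER_CUBIC);cv2.imwrite("pics/sd1.png",b)
E
```

```text
scene t [0.553 0.299 0.003] [ 24  68 246]
scene g [0.512 0.119 0.01 ] [  0   7 219]
scene p1 [ 0.441 -0.066  0.012] [ 11 140 120]
   n 493 rect ((0.4383354187011719, -0.0669262558221817), (0.03010791353881359, 0.09292767196893692), 6.615078449249268) [0.0105 0.0138 0.0236]
scene p2 [ 0.538 -0.034  0.009] [ 11 136 122]
   n 312 rect ((0.5346695780754089, -0.035560037940740585), (0.09047466516494751, 0.02850492112338543), 87.07872009277344) [0.0106 0.0182 0.024 ]
scene p3 [ 0.634 -0.053  0.016] [ 11 142 124]
   n 283 rect ((0.6377437114715576, -0.04681669920682907), (0.028920255601406097, 0.07569551467895508), 2.603071689605713) [0.0116 0.0163 0.0235]
side t [0.557 0.294 0.004] [ 24  55 245]
side g [0.543 0.131 0.011] [170   4 212]
side p1 [ 0.441 -0.045  0.02 ] [ 11 126 117]
   n 224 rect ((0.4438593089580536, -0.059967491775751114), (0.02848433330655098, 0.09257557988166809), 10.637358665466309) [0.0119 0.0191 0.0262]
side p2 [ 0.535 -0.016  0.021] [ 11 128 112]
   n 252 rect ((0.5376613736152649, -0.03063144162297249), (0.09232409298419952, 0.02923562563955784), 85.8346939086914) [0.0102 0.0195 0.0255]
side p3 [ 0.637 -0.041  0.019] [ 10 135 115]
   n 263 rect ((0.6392257213592529, -0.05264723300933838), (0.09404324740171432, 0.030465584248304367), 89.18150329589844) [0.0111 0.0178 0.0248]
```

View pics/sc1.png

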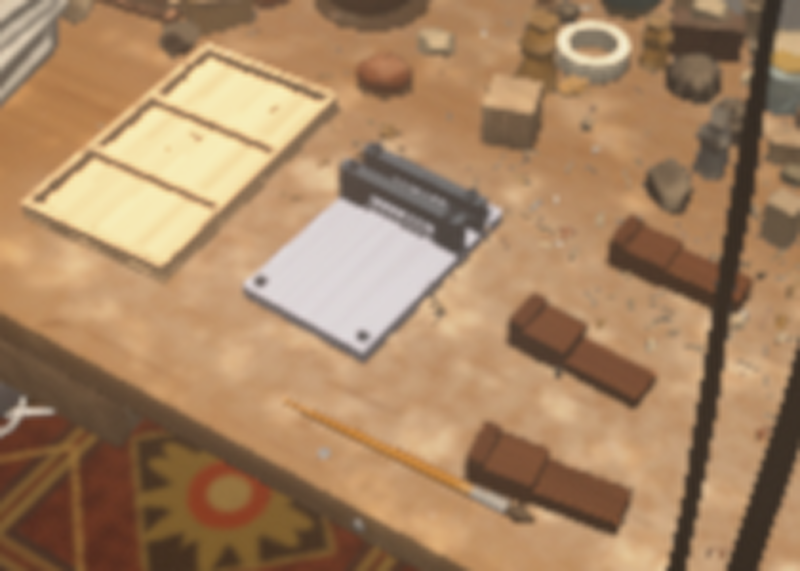

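View pics/sd1.png

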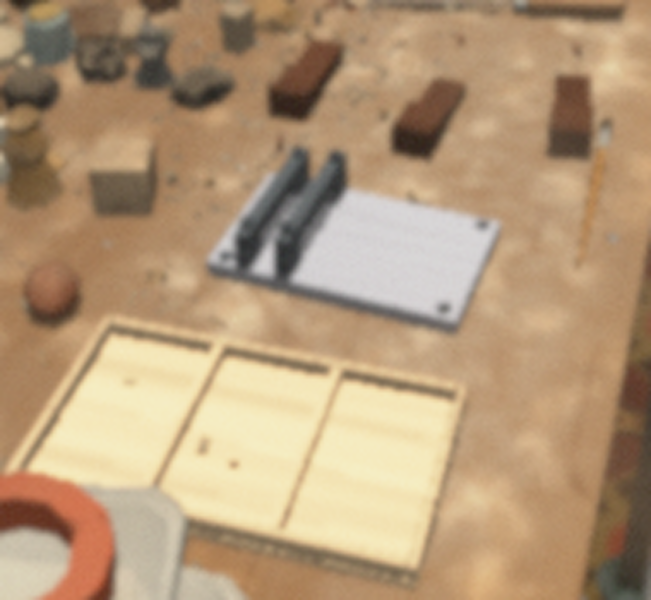

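The crops show the gauge plate corners (scene crop near-left (245,288), near-right (365,357), far-right (503,212)) and the tray rim corners clearly. The lips of the pulls are at their left (+y) ends. A pencil/brush lies near pull 1.

```bash
python3 - <<'E'
from h import *
sc=dict(np.load("scene0.npz"));sd=dict(np.load("side0.npz"))
S=lambda p,h:ray(sc,135+(p[0]+.5)/3.81-.5,130+(p[1]+.5)/3.81-.5,h)
D=lambda p,h:ray(sd,160+(p[0]+.5)/3.426-.5,150+(p[1]+.5)/3.426-.5,h)
for nm,h,f,ps in(("gauge scene",.012,S,[(245,287),(365,354),(503,209)]),("gauge side",.012,D,[(458,322),(500,222),(208,265)]),
 ("tray scene",.016,S,[(25,205),(165,268),(335,97),(210,43)]),("tray side",.016,D,[(413,570),(465,383),(108,319)])):
    P=np.array([f(p,h)[:2] for p in ps]);e=np.diff(P,axis=0)
    print(nm,P.round(4).tolist(),np.linalg.norm(e,axis=1).round(4),np.degrees(np.arctan2(e[:,1],e[:,0])).round(1))
# masks on the plate and the tray: outline cast on their top planes
for n,d in(("scene",sc),("side",sd)):
    hsv=cv2.cvtColor(d["color"],cv2.COLOR_BGR2HSV);W=world(d)
    for nm,m,h,c in(("plate",(hsv[...,1]<25)&(hsv[...,2]>150),.012,(.53,.12)),("tray",(hsv[...,0]>20)&(hsv[...,0]<35)&(hsv[...,1]<110)&(hsv[...,2]>190),.016,(.555,.295))):
        m=m&(abs(W[...,0]-c[0])<.14)&(abs(W[...,1]-c[1])<.1)&(W[...,2]<.03)
        m=cv2.morphologyEx(m.astype(np.uint8),cv2.MORPH_CLOSE,np.ones((5,5)))
        cs=max(cv2.findContours(m,0,cv2.CHAIN_APPROX_NONE)[0],key=cv2.contourArea)[:,0]
        Q=np.array([ray(d,u,v,h)[:2] for u,v in cs],np.float32);print(n,nm,cv2.minAreaRect(Q))
        Z=W[m>0];print('   z med',np.percentile(Z[:,2],[10,50,90]).round(4))
E
```

```text
gauge scene [[0.4655, 0.1749], [0.4606, 0.0771], [0.6209, 0.0714]] [0.0979 0.1604] [-92.9  -2. ]
gauge side [[0.4676, 0.1799], [0.464, 0.0806], [0.625, 0.1757]] [0.0994 0.187 ] [-92.1  30.6]
tray scene [[0.4421, 0.3451], [0.4478, 0.2266], [0.6533, 0.2358], [0.6543, 0.3551]] [0.1187 0.2057 0.1192] [-87.3   2.6  89.5]
tray side [[0.4473, 0.354], [0.4519, 0.2303], [0.6589, 0.2421]] [0.1239 0.2074] [-87.9   3.3]
scene plate ((0.5204141139984131, 0.12477932870388031), (0.09846126288175583, 0.11780238896608353), 86.64979553222656)
   z med [0.0077 0.0095 0.0109]
scene tray ((0.5432232618331909, 0.2874922752380371), (0.1934257447719574, 0.10503584146499634), 2.562960386276245)
   z med [0.0007 0.0026 0.0075]
side plate ((0.5192294120788574, 0.1283140331506729), (0.1000034287571907, 0.10707174241542816), 87.35215759277344)
   z med [0.0106 0.0116 0.0128]
side tray ((0.5513783097267151, 0.29725489020347595), (0.11498378962278366, 0.20711250603199005), 89.10198974609375)
   z med [0.0037 0.0049 0.0081]
```

```bash
cat > go.py <<'E'
# usage: go.py x y z yaw : shift in tool axes and turn (rad) from the present pose
import sys,numpy as np
from plant import ctrl
from scipy.spatial.transform import Rotation as Ro
s=ctrl.state();T=np.array([float(a) for a in sys.argv[1:4]]);R=Ro.from_euler("xyz",s["orientation"],degrees=True)
d=R.inv().apply(T-s["ee_pos"]);w=-np.radians((float(sys.argv[4])-s["orientation"][2]+180)%360-180)
print("t%.2f"%s["t"],"pos",s["ee_pos"].round(4),"rpy",s["orientation"].round(2),"shift",d.round(4),"turn %.4f"%w,"rows",round(max(np.linalg.norm(d)/.0417,abs(w)/.125),1),"F",s["contact_force"].round(2),"gap",round(s["finger_gap"],4))
E
python3 -m jog '[[-0.1527,-0.1002,-0.007,0],[-0.1527,-0.1002,-0.007,0],[-0.1527,-0.1002,-0.007,0],[-0.1527,-0.1002,-0.007,0],[-0.1527,-0.1002,-0.007,0]]'
python3 -m jog '[[-0.1527,-0.1002,-0.007,0],[-0.1527,-0.1002,-0.007,0],[-0.1527,-0.1002,-0.007,0],[-0.1527,-0.1002,-0.007,0],[-0.1527,-0.1002,-0.007,0]]'
python3 -m jog '[[-0.1527,-0.1002,-0.007,0.12],[-0.1527,-0.1002,-0.007,0.24],[-0.1527,-0.1002,-0.007,0.36],[-0.1527,-0.1002,-0.007,0.48],[-0.1527,-0.1002,-0.007,0.6]]'
python3 -m jog '[[0,0,0,0.12],[0,0,0,0.24],[0,0,0,0.36],[0,0,0,0.48],[0,0,0,0.532]]'
python3 go.py 0.52 0.03 0.25 90
python3 - <<'E'
from plant import ctrl
import cv2,numpy as np
s=ctrl.state();d=ctrl.snapshot("wrist");np.savez("w0.npz",**d,ee=s["ee_pos"],rpy=s["orientation"]);cv2.imwrite("pics/w0.png",d["color"])
print(d["mount"].round(4),d["fx"],d["fy"],d["cx"],d["cy"],d.keys())
E
```

```text
t: 0.52
ee_pos: [0.3307, 0.3387, 0.2381]
orientation: [-179.9, 0.1, 154.7]
contact_force: [-0.1, 0.4, -0.5]
finger_gap: 0.0857
finger_force: 0.0
t: 0.93
ee_pos: [0.4271, 0.183, 0.2453]
orientation: [-179.9, 0.1, 154.6]
contact_force: [0.0, -0.4, 0.8]
finger_gap: 0.0854
finger_force: 0.0
t: 1.35
ee_pos: [0.523, 0.0268, 0.2521]
orientation: [180.0, 0.1, 119.9]
contact_force: [0.2, -0.4, -0.4]
finger_gap: 0.0854
finger_force: 0.0
t: 1.77
ee_pos: [0.5203, 0.031, 0.2518]
orientation: [-179.9, -0.0, 89.7]
contact_force: [0.2, 0.2, 0.6]
finger_gap: 0.0854
finger_force: 0.0
t1.77 pos [0.5203 0.031  0.2518] rpy [-179.94   -0.     89.7 ] shift [-0.001  -0.0003  0.0018] turn -0.0052 rows 0.0 F [0.22 0.17 0.61] gap 0.0854
[[-3.000e-04 -9.626e-01 -2.709e-01  6.890e-02]
 [ 1.000e+00 -1.000e-04 -8.000e-04  8.000e-04]
 [ 7.000e-04 -2.709e-01  9.626e-01 -1.434e-01]
 [ 0.000e+00  0.000e+00  0.000e+00  1.000e+00]] 297.3186396354542 297.3186396354542 252.31018109190953 196.48749031721454 dict_keys(['color', 'depth', 'fx', 'fy', 'cx', 'cy', 'mount'])
```

View pics/w0.png

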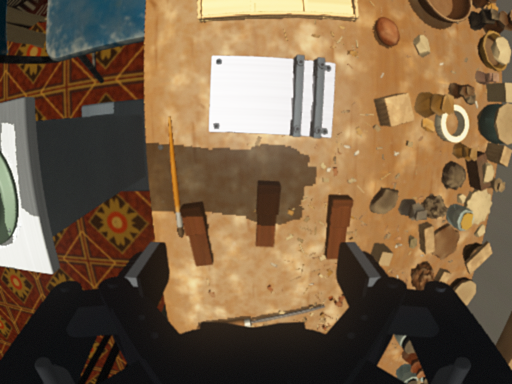

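The wrist view shows the gauge with corners near (211,55), (336,62), (333,137) and (209,131). The pulls are at (197,233), (267,213) and (339,227), with the tray's edge at the top. The brush at (178,190) lies close to the first pull.

```bash
cat >> h.py <<'E'
from scipy.spatial.transform import Rotation as Ro
def wray(d,uv,h):
    uv=np.asarray(uv,float).reshape(-1,2);x=(uv-[d["cx"],d["cy"]])/d["fx"];th=np.linalg.norm(x,axis=1)
    c=np.c_[x*np.sinc(th/np.pi)[:,None]/1.0,np.cos(th)]
    R=Ro.from_euler("xyz",d["rpy"],degrees=True);M=d["mount"]
    r=R.apply(c@M[:3,:3].T);o=R.apply(M[:3,3])+d["ee"]
    return o+r*((h-o[2])/r[:,2])[:,None]
def big(m,seed=None):
    m=cv2.morphologyEx(m.astype(np.uint8),cv2.MORPH_OPEN,np.ones((3,3)))
    cs=cv2.findContours(m,0,cv2.CHAIN_APPROX_NONE)[0]
    return max([c for c in cs if seed is None or cv2.pointPolygonTest(c,seed,False)>=0],key=cv2.contourArea)[:,0]
E
python3 - <<'E'
from h import *
d=dict(np.load("w0.npz"));hsv=cv2.cvtColor(d["color"],cv2.COLOR_BGR2HSV)
P=wray(d,[(211,55),(336,62),(333,137),(209,131)],.012)[:,:2];e=np.diff(P,axis=0)
print("gauge",P.round(4).tolist(),np.linalg.norm(e,axis=1).round(4),np.degrees(np.arctan2(e[:,1],e[:,0])).round(2),P.mean(0).round(4))
m=(hsv[...,1]<30)&(hsv[...,2]>140);m[:,:200]=0
c=big(m,(250,95));print("plate bare",cv2.minAreaRect(wray(d,c,.012)[:,:2].astype(np.float32)))
print("bar tops near",wray(d,[(295,57),(292,136)],.0415).round(4).tolist())
print("tray near-right corners",wray(d,[(199,19),(356,21)],.016).round(4).tolist())
print([hsv[v,u].tolist() for u,v in((267,213),(197,233),(339,240),(230,180),(200,300))])
for s,tz in((( 199,240),.017),((267,213),.017),((339,227),.017)):
    m=(hsv[...,2]<105)&(hsv[...,1]>110)&(hsv[...,0]<16)
    if s[0]==267: m=(hsv[...,2]<65)
    try:
        c=big(m,s);q=wray(d,c,tz)[:,:2].astype(np.float32);print("pull",s,cv2.boundingRect(c),cv2.minAreaRect(q))
    except Exception as x:print(s,x)
x=cv2.resize(d["color"][165:275,170:370],(800,440),interpolation=cv2.INTER_CUBIC);cv2.imwrite("pics/w0c.png",cv2.convertScaleAbs(x,alpha=1.8))
E
```

```text
gauge [[0.4687, 0.1797], [0.63, 0.1729], [0.6269, 0.0727], [0.465, 0.08]] [0.1614 0.1002 0.162 ] [ -2.41 -91.79 177.42] [0.5477 0.1263]
plate bare ((0.5197589993476868, 0.12695762515068054), (0.09974722564220428, 0.10650528967380524), 87.23131561279297)
bar tops near [[0.5716, 0.1705, 0.0415], [0.5682, 0.0749, 0.0415]]
tray near-right corners [[0.4534, 0.2296, 0.016], [0.6584, 0.2328, 0.016]]
[[13, 164, 67], [11, 179, 120], [11, 174, 123], [15, 125, 102], [17, 118, 212]]
(199, 240) max() iterable argument is empty
(267, 213) max() iterable argument is empty
(339, 227) max() iterable argument is empty
```

View pics/w0c.png

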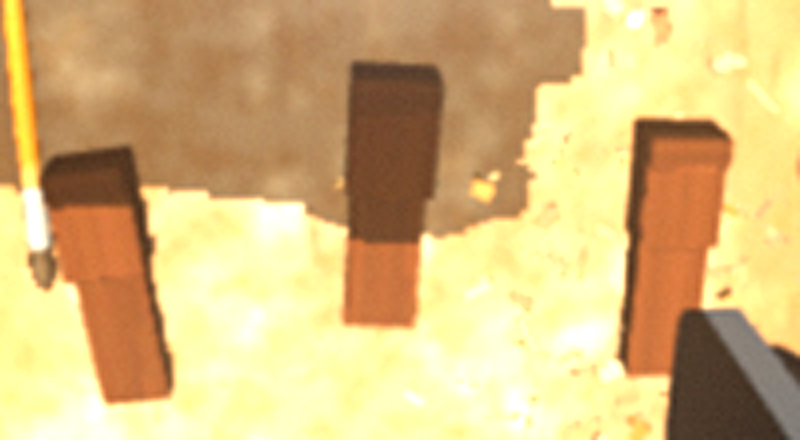

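The crop shows pull 1 with its block front edge at about (107,278) and tongue end at (138,399). Pull 2 has these at (390,199) and (380,325), with the shadow edge at row 240. Pull 3 has them at (672,247) and (655,374). The brush touches the side of pull 1's lip area.

```bash
python3 - <<'E'
from h import *
d=dict(np.load("w0.npz"))
C=lambda p,h:wray(d,[(170+(p[0]+.5)/4-.5,165+(p[1]+.5)/4-.5)],h)[0]
for n,end,st,el,er,bl,br in((1,(138,399),(107,278),(108,402),(168,396),(72,280),(143,275)),(2,(380,325),(390,199),(344,325),(415,325),(345,199),(434,199)),(3,(655,374),(672,247),(622,374),(690,374),(630,247),(714,247))):
    e=C(end,.014);s=C(st,.021);v=(e-s)[:2];
    print(n,"end",e.round(4),"step",s.round(4),"len",np.linalg.norm(v).round(4),"yaw",np.degrees(np.arctan2(v[1],v[0])).round(1),"wid",np.linalg.norm(C(el,.014)-C(er,.014)).round(4),np.linalg.norm(C(bl,.021)-C(br,.021)).round(4),"mid block",((s[:2]-v/np.linalg.norm(v)*.019)).round(4))
E
```

```text
1 end [ 0.4492 -0.1104  0.014 ] step [ 0.4429 -0.0591  0.021 ] len 0.0517 yaw -82.9 wid 0.0228 0.0254 mid block [ 0.4405 -0.0402]
2 end [ 0.5374 -0.0799  0.014 ] step [ 0.54   -0.0303  0.021 ] len 0.0497 yaw -93.0 wid 0.0251 0.0297 mid block [ 0.541  -0.0113]
3 end [ 0.6395 -0.1025  0.014 ] step [ 0.6387 -0.0492  0.021 ] len 0.0533 yaw -89.2 wid 0.0265 0.0309 mid block [ 0.6384 -0.0302]
```

```bash
python3 -m jog '[[-0.042,0.0207,0.05,0.047],[-0.042,0.0207,0.09,0.047],[-0.042,0.0207,0.13,0.047],[-0.042,0.0207,0.17,0.047],[-0.042,0.0207,0.2,0.047]]' 0.06 30
python3 go.py 0.541 -0.011 0.012 87
python3 - <<'E'
from plant import ctrl
import cv2,numpy as np
s=ctrl.state();d=ctrl.snapshot("wrist");np.savez("w1.npz",**d,ee=s["ee_pos"],rpy=s["orientation"]);cv2.imwrite("pics/w1.png",cv2.convertScaleAbs(d["color"],alpha=1.5))
E
```

```text
t: 2.23
ee_pos: [0.5414, -0.0113, 0.0556]
orientation: [180.0, 0.0, 87.3]
contact_force: [1.1, -0.3, -0.4]
finger_gap: 0.06
finger_force: 0.0
t2.23 pos [ 0.5414 -0.0113  0.0556] rpy [1.7996e+02 1.0000e-02 8.7340e+01] shift [ 0.0002 -0.0004  0.0436] turn 0.0060 rows 1.0 F [ 1.05 -0.31 -0.41] gap 0.06
```

View pics/w1.png

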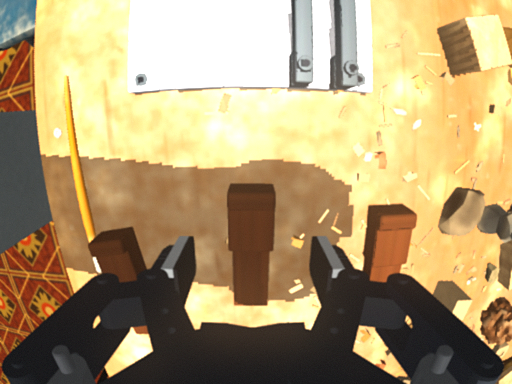

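The view shows pull 2 centred between the fingers (block at (252,215), tongue to (251,305)), so I descend and grip.

```bash
python3 -m jog '[[0,0,0.02,0.006],[0,0,0.035,0.006],[0,0,0.043,0.006],[0,0,0.043,0.006],[0,0,0.043,0.006]]' 0.06 30
python3 -m jog '[[0,0,0,0],[0,0,0,0],[0,0,0,0],[0,0,0,0],[0,0,0,0]]' 0.0 30
python3 -m jog '[[0,0,0,0],[0,0,0,0]]'
python3 go.py 0.541 -0.011 0.06 177.5
```

```text
t: 2.7
ee_pos: [0.5415, -0.0107, 0.015]
orientation: [180.0, -0.0, 87.0]
contact_force: [1.0, 0.4, -0.4]
finger_gap: 0.0602
finger_force: 0.0
t: 3.12
ee_pos: [0.5424, -0.0109, 0.0158]
orientation: [179.9, 0.0, 87.0]
contact_force: [-1.7, -0.2, 5.9]
finger_gap: 0.0288
finger_force: 29.6
t: 3.28
ee_pos: [0.5423, -0.0109, 0.0158]
orientation: [179.9, 0.0, 87.0]
contact_force: [-0.4, 0.4, 6.5]
finger_gap: 0.0291
finger_force: 29.6
t3.28 pos [ 0.5423 -0.0109  0.0158] rpy [1.7986e+02 1.0000e-02 8.6970e+01] shift [-0.0002 -0.0012 -0.0442] turn -1.5801 rows 12.6 F [-0.41  0.36  6.54] gap 0.0291
```

```bash
python3 -m jog '[[0,0,0,0],[0,0,0,0],[0,0,0.003,0],[0,0,0.003,0],[0,0,0.003,0]]' 0.045
python3 -m jog '[[0,0,0,0],[0,0,0,0],[0,0,0,0],[0,0,0,0]]' 0.0 40
python3 -m jog '[[0,0,-0.02,0],[0,0,-0.045,0],[0,0,-0.045,0],[0,0,-0.045,0]]'
python3 go.py 0.49 0.125 0.06 177.5
```

```text
t: 3.7
ee_pos: [0.541, -0.0107, 0.0109]
orientation: [-180.0, -0.0, 87.0]
contact_force: [-0.3, -0.5, -0.3]
finger_gap: 0.0451
finger_force: 0.0
t: 4.03
ee_pos: [0.5414, -0.0108, 0.0113]
orientation: [180.0, 0.0, 87.0]
contact_force: [0.6, -0.2, 0.4]
finger_gap: 0.0285
finger_force: 40.0
t: 4.37
ee_pos: [0.5426, -0.011, 0.0574]
orientation: [179.8, 0.0, 87.0]
contact_force: [-0.2, 0.3, -0.9]
finger_gap: 0.0289
finger_force: 39.8
t4.37 pos [ 0.5426 -0.011   0.0574] rpy [1.7983e+02 2.0000e-02 8.6960e+01] shift [ 0.133  -0.0597 -0.0029] turn -1.5801 rows 12.6 F [-0.23  0.27 -0.91] gap 0.0289
```

```bash
python3 -m jog '[[0.03,-0.015,-0.02,-0.12],[0.06,-0.03,-0.02,-0.24],[0.09,-0.045,-0.02,-0.36],[0.115,-0.055,-0.02,-0.48],[0.137,-0.061,-0.02,-0.6]]'
python3 -m jog '[[0,0,0,-0.12],[0,0,0,-0.24],[0,0,0,-0.36],[0,0,0,-0.48],[0,0,0,-0.6]]'
python3 -m jog '[[0,0,0,-0.12],[0,0,0,-0.24],[0,0,0,-0.36],[0,0,0,-0.38],[0,0,0,-0.38]]'
python3 go.py 0.4881 0.1288 0.03 177.5
```

```text
t: 4.78
ee_pos: [0.485, 0.1306, 0.0751]
orientation: [-179.8, -0.1, 121.7]
contact_force: [-0.2, -0.6, -0.6]
finger_gap: 0.029
finger_force: 39.8
t: 5.2
ee_pos: [0.4866, 0.1293, 0.075]
orientation: [-179.9, -0.1, 156.1]
contact_force: [0.2, -0.4, -1.0]
finger_gap: 0.0291
finger_force: 39.8
t: 5.62
ee_pos: [0.4869, 0.1292, 0.0754]
orientation: [-180.0, -0.1, 177.4]
contact_force: [0.0, 0.2, -1.3]
finger_gap: 0.029
finger_force: 39.8
t5.62 pos [0.4869 0.1292 0.0754] rpy [-1.7998e+02 -1.0000e-01  1.7738e+02] shift [-0.0013 -0.0003  0.0454] turn -0.0021 rows 1.1 F [ 0.    0.2  -1.32] gap 0.029
```

```bash
python3 -m jog '[[0,0,0.03,0],[0,0,0.045,0],[0,0,0.048,0],[0,0,0.05,0],[0,0,0.05,0]]'
python3 -m jog '[[0,0,0.001,0],[0,0,0.002,0]]'
python3 -m jog '[[0,0,0.001,0],[0,0,0.001,0]]'
python3 go.py 0.4881 0.1288 0.0233 177.5
```

```text
t: 6.03
ee_pos: [0.4876, 0.1292, 0.0262]
orientation: [-180.0, -0.0, 177.4]
contact_force: [-0.4, -0.2, 0.5]
finger_gap: 0.0293
finger_force: 39.8
t: 6.2
ee_pos: [0.4886, 0.1294, 0.0252]
orientation: [180.0, 0.1, 177.5]
contact_force: [-0.7, -0.3, -1.0]
finger_gap: 0.0287
finger_force: 39.8
t: 6.37
ee_pos: [0.488, 0.1293, 0.0237]
orientation: [180.0, 0.0, 177.5]
contact_force: [-0.0, -1.1, -0.2]
finger_gap: 0.0288
finger_force: 39.8
t6.37 pos [0.488  0.1293 0.0237] rpy [1.7999e+02 5.0000e-02 1.7748e+02] shift [-0.0001 -0.0005  0.0004] turn -0.0003 rows 0.0 F [-0.01 -1.08 -0.18] gap 0.0288
```

```bash
python3 -m jog '[[0,0,0.0005,0],[0,0,0.0008,0]]'
python3 -m jog '[[-0.004,0,0.0,0],[-0.008,0,0.0,0],[-0.01,0,0,0]]'
python3 -m jog '[[-0.002,0,0,0],[-0.003,0,0,0]]'
python3 -m jog '[[-0.002,0,0,0],[-0.003,0,0,0]]'
```

```text
t: 6.53
ee_pos: [0.488, 0.1293, 0.0233]
orientation: [180.0, 0.0, 177.5]
contact_force: [-1.9, 0.0, 10.5]
finger_gap: 0.0288
finger_force: 40.9
t: 6.78
ee_pos: [0.4965, 0.129, 0.0233]
orientation: [180.0, -0.1, 177.5]
contact_force: [-5.3, 0.1, 10.7]
finger_gap: 0.0286
finger_force: 41.0
t: 6.95
ee_pos: [0.499, 0.1289, 0.0233]
orientation: [180.0, -0.2, 177.5]
contact_force: [-7.2, 0.1, 13.2]
finger_gap: 0.0286
finger_force: 41.3
t: 7.12
ee_pos: [0.5019, 0.1288, 0.0233]
orientation: [180.0, -0.2, 177.5]
contact_force: [-6.0, 0.3, 11.3]
finger_gap: 0.0288
finger_force: 41.1
```

```bash
python3 -m jog '[[0,0,-0.0006,0],[0,0,-0.0006,0]]'
python3 -m jog '[[-0.002,0,0,0],[-0.003,0,0,0]]'
python3 -m jog '[[-0.002,0,0,0],[-0.003,0,0,0]]'
```

```text
t: 7.28
ee_pos: [0.5039, 0.1286, 0.0234]
orientation: [180.0, 0.0, 177.5]
contact_force: [-0.4, 0.6, -0.7]
finger_gap: 0.0286
finger_force: 39.8
t: 7.45
ee_pos: [0.506, 0.1285, 0.0233]
orientation: [180.0, -0.1, 177.5]
contact_force: [-3.2, 0.5, 6.2]
finger_gap: 0.0287
finger_force: 40.5
t: 7.62
ee_pos: [0.5091, 0.1284, 0.0233]
orientation: [180.0, -0.1, 177.5]
contact_force: [-3.5, -0.3, 5.9]
finger_gap: 0.029
finger_force: 40.5
```

```bash
python3 -m jog '[[-0.002,0,0,0],[-0.004,0,0,0]]'
python3 -m jog '[[-0.002,0,0,0],[-0.004,0,0,0]]'
python3 -m jog '[[-0.002,0,0,0],[-0.004,0,0,0]]'
python3 -m jog '[[-0.002,0,0,0],[-0.003,0,0,0]]'
```

```text
t: 7.78
ee_pos: [0.5128, 0.1282, 0.0233]
orientation: [180.0, -0.1, 177.5]
contact_force: [-3.8, 0.1, 5.8]
finger_gap: 0.0289
finger_force: 40.6
t: 7.95
ee_pos: [0.5169, 0.128, 0.0233]
orientation: [180.0, -0.1, 177.5]
contact_force: [-3.9, 0.2, 5.7]
finger_gap: 0.0288
finger_force: 40.6
t: 8.12
ee_pos: [0.5209, 0.1278, 0.0233]
orientation: [180.0, -0.1, 177.5]
contact_force: [-3.5, -0.4, 6.8]
finger_gap: 0.0287
finger_force: 40.6
t: 8.28
ee_pos: [0.5243, 0.1277, 0.0233]
orientation: [180.0, -0.1, 177.5]
contact_force: [-3.6, -1.4, 6.5]
finger_gap: 0.0292
finger_force: 40.5
```

```bash
python3 -m jog '[[-0.0015,0,0,0],[-0.002,0,0,0]]'
python3 -m jog '[[-0.0015,0,0,0],[-0.002,0,0,0]]'
python3 -m jog '[[-0.0015,0,0,0],[-0.002,0,0,0]]'
```

```text
t: 8.45
ee_pos: [0.5262, 0.1276, 0.0233]
orientation: [180.0, -0.1, 177.5]
contact_force: [-4.3, -0.1, 6.7]
finger_gap: 0.0291
finger_force: 40.5
t: 8.62
ee_pos: [0.5281, 0.1275, 0.0233]
orientation: [180.0, -0.1, 177.5]
contact_force: [-3.6, -0.3, 5.1]
finger_gap: 0.0294
finger_force: 40.5
t: 8.78
ee_pos: [0.5302, 0.1274, 0.0233]
orientation: [180.0, -0.1, 177.5]
contact_force: [-3.4, -0.5, 5.1]
finger_gap: 0.0288
finger_force: 40.5
```

```bash
python3 -m jog '[[-0.0015,0,0,0],[-0.0015,0,0,0]]'
python3 -m jog '[[-0.0015,0,0,0],[-0.0015,0,0,0]]'
python3 - <<'E'
from plant import ctrl
import cv2,numpy as np
for n in("wrist","scene"):
    s=ctrl.state();d=ctrl.snapshot(n);np.savez(n+"2.npz",**d,ee=s["ee_pos"],rpy=s["orientation"])
    if n=="wrist":a=d["color"]
    else:b=cv2.resize(d["color"][140:240,180:290],(440,400),interpolation=cv2.INTER_CUBIC)
o=np.zeros((400,800,3),np.uint8);o[:,:440]=b;o[:,440:]=a[:384,76:436][:400] if 0 else cv2.resize(a[:,76:436],(360,400));cv2.imwrite("pics/m2.png",cv2.convertScaleAbs(o,alpha=1.4))
E
```

```text
t: 8.95
ee_pos: [0.5319, 0.1273, 0.0233]
orientation: [180.0, -0.0, 177.5]
contact_force: [-3.5, 1.4, 6.1]
finger_gap: 0.0288
finger_force: 40.5
t: 9.12
ee_pos: [0.5333, 0.1273, 0.0233]
orientation: [180.0, -0.0, 177.5]
contact_force: [-3.0, -0.1, 6.9]
finger_gap: 0.0287
finger_force: 40.5
```

View pics/m2.png

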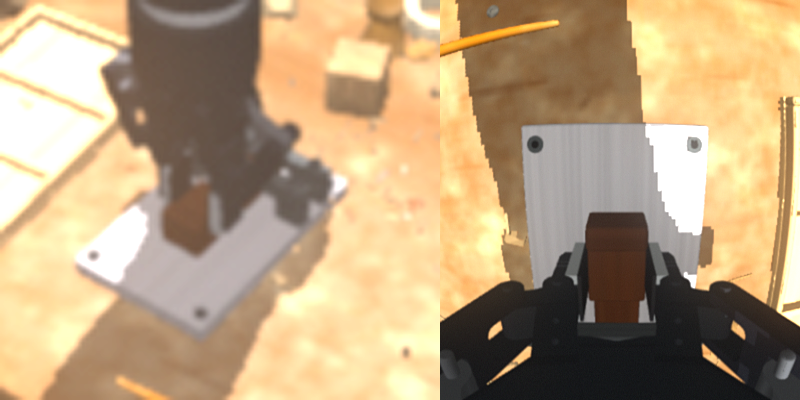

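The picture shows the pull lying square in the gauge (right half): the near plate edge is at row 125, and the lip's end face spans rows 212 to 226. Its tongue runs in under the bars, hidden by the gripper.

```bash
python3 - <<'E'
from h import *
d=dict(np.load("wrist2.npz"))
C=lambda x,y,h:wray(d,[(76+x-440,y*.96)],h)[0]
a=C(523,125,.012);b=C(708,125,.012);print("plate near",a.round(4),b.round(4),np.linalg.norm(a-b))
print("lip bottom",C(617,212,.012).round(4),"top",C(617,226,.038).round(4),"wid",C(587,226,.038).round(4),C(647,226,.038).round(4),"lip step",C(617,250,.038).round(4), "ee",d["ee"])
g=d["color"][:,180:250]; 
h=cv2.cvtColor(d["color"],cv2.COLOR_BGR2HSV)
print([ (v,h[v,253].tolist()) for v in range(196,310,3)])
E
```

```text
plate near [0.4645 0.0808 0.012 ] [0.4688 0.179  0.012 ] 0.09833839979112413
lip bottom [0.5128 0.1287 0.012 ] top [0.5113 0.1287 0.038 ] wid [0.5108 0.1149 0.038 ] [0.512  0.1425 0.038 ] lip step [0.5229 0.1282 0.038 ] ee [0.53329571 0.12730388 0.02331324]
[(196, [10, 6, 121]), (199, [0, 6, 121]), (202, [0, 9, 120]), (205, [9, 103, 42]), (208, [8, 87, 44]), (211, [8, 102, 45]), (214, [8, 93, 44]), (217, [8, 100, 46]), (220, [11, 130, 53]), (223, [9, 127, 54]), (226, [10, 132, 54]), (229, [9, 141, 49]), (232, [8, 130, 51]), (235, [9, 138, 50]), (238, [9, 140, 51]), (241, [9, 135, 49]), (244, [9, 144, 53]), (247, [10, 147, 52]), (250, [11, 160, 51]), (253, [12, 155, 51]), (256, [13, 163, 50]), (259, [11, 165, 51]), (262, [11, 162, 52]), (265, [10, 168, 50]), (268, [9, 160, 51]), (271, [10, 164, 53]), (274, [12, 173, 50]), (277, [11, 172, 49]), (280, [10, 168, 50]), (283, [11, 165, 51]), (286, [10, 163, 50]), (289, [11, 165, 48]), (292, [10, 172, 49]), (295, [9, 170, 48]), (298, [11, 177, 49]), (301, [9, 159, 48]), (304, [10, 172, 49]), (307, [10, 165, 48])]
```

```bash
python3 -m jog '[[0.02,0,-0.0006,0],[0.04,0,-0.0006,0],[0.06,0,-0.0006,0],[0.06,0,-0.04,0],[0.06,0,-0.08,0]]'
python3 -m jog '[[0.0,0.0,-0.03,0.12],[0,0.0,-0.06,0.24],[0,0.03,-0.08,0.36],[0,0.06,-0.08,0.48],[0,0.09,-0.08,0.6]]'
python3 go.py 0.61 0.32 0.18 93
```

```text
t: 9.63
ee_pos: [0.4693, 0.1295, 0.1014]
orientation: [-179.9, -0.5, 177.5]
contact_force: [2.8, 1.7, -0.4]
finger_gap: 0.0285
finger_force: 40.0
t: 10.05
ee_pos: [0.4794, 0.2209, 0.1851]
orientation: [179.8, 0.2, 142.7]
contact_force: [0.8, -0.6, -0.8]
finger_gap: 0.0288
finger_force: 40.0
t10.05 pos [0.4794 0.2209 0.1851] rpy [1.7978e+02 1.6000e-01 1.4267e+02] shift [-0.0437  0.158   0.0058] turn 0.8669 rows 6.9 F [ 0.8  -0.58 -0.85] gap 0.0288
```

```bash
python3 -m jog '[[-0.01,0.035,0.005,0.12],[-0.02,0.07,0.005,0.24],[-0.03,0.105,0.005,0.36],[-0.04,0.14,0.005,0.48],[-0.044,0.158,0.005,0.6]]'
python3 -m jog '[[0,0,0,0.12],[0,0,0,0.24],[0,0,0,0.267],[0,0,0,0.267]]'
python3 - <<'E'
from plant import ctrl
from h import *
s=ctrl.state();d=ctrl.snapshot("wrist");d.update(ee=s["ee_pos"],rpy=s["orientation"]);np.savez("w3.npz",**d)
print(s["t"],s["ee_pos"],s["orientation"])
hsv=cv2.cvtColor(d["color"],cv2.COLOR_BGR2HSV)
m=(hsv[...,0]>18)&(hsv[...,0]<36)&(hsv[...,1]<120)&(hsv[...,2]>150)
c=big(cv2.morphologyEx(m.astype(np.uint8),cv2.MORPH_CLOSE,np.ones((9,9))));print(cv2.boundingRect(c),cv2.contourArea(c))
q=wray(d,c,.016)[:,:2].astype(np.float32);print(cv2.minAreaRect(q))
o=d["color"].copy();cv2.drawContours(o,[c[:,None]],-1,(0,0,255),1);cv2.imwrite("pics/w3.png",o)
E
```

```text
t: 10.47
ee_pos: [0.6107, 0.322, 0.1773]
orientation: [179.9, -0.0, 108.4]
contact_force: [-0.6, -1.1, -0.0]
finger_gap: 0.0287
finger_force: 40.0
t: 10.8
ee_pos: [0.6078, 0.3198, 0.1772]
orientation: [-180.0, 0.0, 93.4]
contact_force: [0.7, -1.2, -1.5]
finger_gap: 0.0291
finger_force: 40.0
10.8 [0.60778636 0.31981122 0.17723929] [-1.79966138e+02  1.57709377e-02  9.34217708e+01]
(411, 13, 92, 184) 12226.0
((0.857371985912323, 0.43094199895858765), (0.14308349788188934, 0.224178746342659), 0.04505281150341034)
```

View pics/w3.png

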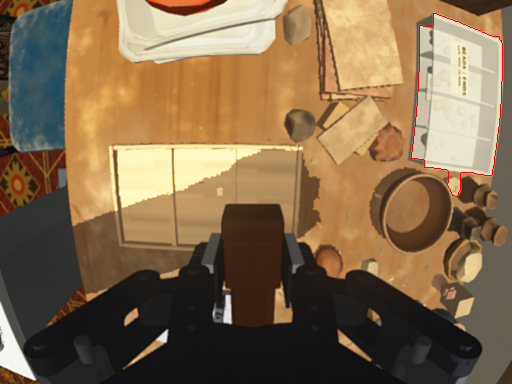

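The view shows the tray's left (+y) rim running from (111,145) to (303,148). The near right corner is at about (119,248), and the partitions start at (173,148) and (236,149). The held pull is at (252,250).

```bash
python3 - <<'E'
from h import *
d=dict(np.load("w3.npz"))
P=wray(d,[(111,145),(303,148),(119,248),(173,148),(236,149),(176,246)],.016)[:,:2];print(P.round(4).tolist())
A,B,C=P[:3];e=B-A;f=C-A;print(np.linalg.norm(e),np.linalg.norm(f),np.degrees(np.arctan2(e[1],e[0])),np.degrees(np.arctan2(f[1],f[0]))+90,"centre",(A+B)/2+f/2)
y=np.arctan2(e[1],e[0]);u=np.array([np.cos(y),np.sin(y)]);n=np.array([u[1],-u[0]])
c=(A+B)/2+.061*n;print("centre2",c,[ (c+k*u).round(4).tolist() for k in(-.069,0,.069)])
# held pull: lip top back edge
for v in range(196,226,2):print(v,cv2.cvtColor(d["color"],cv2.COLOR_BGR2HSV)[v,252].tolist(),end=" ")
print([wray(d,[(252,v)],d["ee"][2]+.0147)[0].round(4).tolist() for v in(205,215)])
E
python3 go.py 0.622 0.326 0.04 92.8
```

```text
[[0.4496, 0.3527], [0.6586, 0.3581], [0.4508, 0.228], [0.523, 0.3508], [0.5896, 0.3525], [0.5248, 0.2383]]
0.20910499664065157 0.12469425691215615 1.4953210146701388 0.554285494246642 centre [0.55471685 0.29305811]
centre2 [0.55570552 0.29442309] [[0.4867, 0.2926], [0.5557, 0.2944], [0.6247, 0.2962]]
196 [18, 122, 178] 198 [18, 121, 181] 200 [17, 121, 184] 202 [18, 123, 182] 204 [15, 145, 79] 206 [14, 154, 58] 208 [14, 153, 60] 210 [13, 149, 58] 212 [14, 152, 57] 214 [14, 155, 56] 216 [14, 154, 53] 218 [14, 159, 56] 220 [12, 150, 61] 222 [13, 166, 63] 224 [12, 158, 66] [[0.6067, 0.3484, 0.1919], [0.607, 0.3436, 0.1919]]
t10.85 pos [0.6077 0.3197 0.1774] rpy [-1.7997e+02  1.0000e-02  9.3480e+01] shift [0.0054 0.0147 0.1374] turn 0.0120 rows 3.3 F [ 0.71 -0.44 -0.96] gap 0.0291
```

```bash
python3 -m jog '[[0.002,0.015,0.035,0.02],[0.002,0.015,0.07,0.02],[0.002,0.015,0.105,0.02],[0.002,0.015,0.137,0.02],[0.002,0.015,0.137,0.02]]'
python3 -m jog '[[0,0,0.01,0],[0,0,0.02,0],[0,0,0.021,0],[0,0,0.021,0]]'
python3 go.py 0.6225 0.3225 0.0175 92.3
```

```text
t: 11.27
ee_pos: [0.6173, 0.3204, 0.0333]
orientation: [-179.3, 0.2, 92.3]
contact_force: [-1.7, -1.2, -1.2]
finger_gap: 0.0286
finger_force: 40.0
t: 11.6
ee_pos: [0.6232, 0.3229, 0.0212]
orientation: [179.9, -0.0, 92.3]
contact_force: [0.3, 0.1, 0.2]
finger_gap: 0.029
finger_force: 40.0
t11.60 pos [0.6232 0.3229 0.0212] rpy [ 1.7991e+02 -3.0000e-02  9.2300e+01] shift [-0.0004 -0.0008  0.0037] turn 0.0000 rows 0.1 F [0.34 0.15 0.17] gap 0.029
```

```bash
python3 -m jog '[[0,0,0.002,0],[0,0,0.003,0],[0,0,0.003,0]]'
python3 -m jog '[[0,0,0,0],[0,0,0,0],[0,0,0,0]]' 0.042
python3 -m jog '[[0,0,-0.01,0],[0,0,-0.04,0],[0,0,-0.08,0],[0,0,-0.12,0],[0,0,-0.16,0]]'
python3 - <<'E'
from plant import ctrl
from h import *
s=ctrl.state();d=ctrl.snapshot("wrist");d.update(ee=s["ee_pos"],rpy=s["orientation"]);np.savez("w4.npz",**d)
hsv=cv2.cvtColor(d["color"],cv2.COLOR_BGR2HSV);m=(hsv[...,0]<15)&(hsv[...,1]>110)&(hsv[...,2]<130)&(hsv[...,2]>30)
m[:150]=0;m[:,:180]=0;m[:,330:]=0
c=big(m);print(cv2.boundingRect(c),cv2.contourArea(c),cv2.minAreaRect(wray(d,c,.025)[:,:2].astype(np.float32)))
E
python3 go.py 0.6385 -0.028 0.06 90.8
```

```text
t: 11.85
ee_pos: [0.623, 0.3228, 0.0179]
orientation: [179.9, -0.0, 92.3]
contact_force: [-0.2, -0.1, -1.1]
finger_gap: 0.0289
finger_force: 40.0
t: 12.1
ee_pos: [0.6227, 0.3228, 0.0175]
orientation: [180.0, -0.0, 92.3]
contact_force: [-0.4, 0.0, 0.1]
finger_gap: 0.0421
finger_force: 0.0
t: 12.52
ee_pos: [0.6222, 0.3225, 0.1795]
orientation: [-180.0, -0.0, 92.3]
contact_force: [0.7, 0.5, 0.0]
finger_gap: 0.042
finger_force: 0.0
(240, 161, 27, 81) 1846.5 ((0.6243706345558167, 0.3008749186992645), (0.02716127224266529, 0.08797097206115723), 2.2764995098114014)
t12.57 pos [0.6263 0.3242 0.1898] rpy [179.27  -0.25  92.3 ] shift [-0.353  -0.0036  0.1282] turn 0.0262 rows 9.0 F [1.97 0.3  6.41] gap 0.042
```

```bash
python3 -m jog '[[-0.04,0.001,0,0],[-0.08,0.001,0,0],[-0.12,0.001,0,0],[-0.16,0.001,0,0],[-0.19,0.001,0,0.03]]' 0.048
python3 -m jog '[[-0.035,0,0.01,0],[-0.07,0,0.03,0],[-0.105,0,0.05,0],[-0.14,0,0.07,0],[-0.162,0,0.1,0]]'
python3 - <<'E'
from plant import ctrl
from h import *
s=ctrl.state();d=ctrl.snapshot("wrist");d.update(ee=s["ee_pos"],rpy=s["orientation"]);np.savez("w5.npz",**d)
hsv=cv2.cvtColor(d["color"],cv2.COLOR_BGR2HSV);m=(hsv[...,0]<15)&(hsv[...,1]>110)&(hsv[...,2]<150)&(hsv[...,2]>30)
m[:120]=0;m[:,:170]=0;m[:,330:]=0
c=big(m);print(s["ee_pos"],cv2.boundingRect(c),cv2.contourArea(c),cv2.minAreaRect(wray(d,c,.021)[:,:2].astype(np.float32)))
E
python3 go.py 0.6385 -0.031 0.0135 90.5
```

```text
t: 12.98
ee_pos: [0.6311, 0.1299, 0.178]
orientation: [179.9, 0.0, 90.5]
contact_force: [0.2, -0.4, 0.5]
finger_gap: 0.0481
finger_force: 0.0
t: 13.4
ee_pos: [0.6346, -0.0329, 0.079]
orientation: [179.7, 0.1, 90.4]
contact_force: [0.6, 0.4, 0.5]
finger_gap: 0.048
finger_force: 0.0
[ 0.63460624 -0.03288398  0.07904161] (239, 174, 45, 117) 4209.0 ((0.6413112282752991, -0.051724400371313095), (0.09441583603620529, 0.030768515542149544), 89.65972900390625)
t13.45 pos [ 0.6304 -0.0356  0.0717] rpy [-1.7974e+02  1.5000e-01  9.0220e+01] shift [0.0047 0.0084 0.0581] turn -0.0048 rows 1.4 F [-1.19 -1.89 -4.36] gap 0.048
```

```bash
python3 -m jog '[[0.002,0.008,0.02,0.01],[0.002,0.008,0.035,0.01],[0.002,0.008,0.035,0.01],[0.002,0.008,0.035,0.01]]'
python3 go.py 0.641 -0.028 0.012 89.7
```

```text
t: 13.78
ee_pos: [0.6399, -0.0268, 0.0418]
orientation: [-179.9, -0.0, 90.0]
contact_force: [-0.0, 0.4, 0.3]
finger_gap: 0.0477
finger_force: 0.0
t13.78 pos [ 0.6399 -0.0268  0.0418] rpy [-1.7989e+02 -2.0000e-02  9.0010e+01] shift [-0.0012  0.0012  0.0298] turn 0.0053 rows 0.7 F [-0.05  0.38  0.26] gap 0.0477
```

```bash
python3 -m jog '[[-0.001,0.001,0.015,0.005],[-0.001,0.001,0.03,0.005],[-0.001,0.001,0.0305,0.005],[-0.001,0.001,0.0305,0.005]]'
python3 -m jog '[[0,0,0,0],[0,0,0,0],[0,0,0,0],[0,0,0,0]]' 0.0 40
python3 -m jog '[[0,0,-0.02,0],[0,0,-0.045,0],[0,0,-0.08,0],[0,0,-0.08,0]]'
python3 go.py 0.482 0.129 0.09 177.5
```

```text
t: 14.12
ee_pos: [0.6416, -0.0277, 0.0123]
orientation: [-180.0, 0.0, 89.7]
contact_force: [-0.1, -0.2, 0.5]
finger_gap: 0.0476
finger_force: 0.0
t: 14.45
ee_pos: [0.643, -0.0281, 0.0135]
orientation: [179.8, 0.0, 89.7]
contact_force: [-0.4, 1.3, 6.1]
finger_gap: 0.0293
finger_force: 39.9
t: 14.78
ee_pos: [0.6461, -0.0287, 0.0988]
orientation: [179.4, 0.1, 89.7]
contact_force: [2.6, 1.1, 0.2]
finger_gap: 0.0287
finger_force: 39.6
t14.78 pos [ 0.6461 -0.0287  0.0988] rpy [1.794e+02 9.000e-02 8.972e+01] shift [ 0.1569 -0.1649  0.0068] turn -1.5320 rows 12.3 F [2.6  1.13 0.17] gap 0.0287
```

```bash
python3 -m jog '[[0.025,-0.025,0,-0.12],[0.05,-0.05,0,-0.24],[0.075,-0.075,0,-0.36],[0.1,-0.1,0,-0.48],[0.125,-0.125,0,-0.6]]'
python3 -m jog '[[0,0,0,-0.12],[0,0,0,-0.24],[0,0,0,-0.36],[0,0,0,-0.48],[0,0,0,-0.6]]'
python3 go.py 0.484 0.129 0.09 177.5
```

```text
t: 15.2
ee_pos: [0.5163, 0.0984, 0.092]
orientation: [179.9, 0.0, 124.4]
contact_force: [0.0, 0.8, -1.2]
finger_gap: 0.0286
finger_force: 39.6
t: 15.62
ee_pos: [0.5176, 0.0977, 0.0922]
orientation: [180.0, 0.1, 158.8]
contact_force: [-0.6, -0.4, -0.5]
finger_gap: 0.0289
finger_force: 39.6
t15.62 pos [0.5176 0.0977 0.0922] rpy [1.7998e+02 6.0000e-02 1.5883e+02] shift [0.0426 0.017  0.0021] turn -0.3259 rows 2.6 F [-0.61 -0.39 -0.5 ] gap 0.0289
```

```bash
python3 -m jog '[[0.03,0.01,0,-0.12],[0.0426,0.017,0,-0.24],[0.0426,0.017,0.01,-0.326],[0.0426,0.017,0.04,-0.326],[0.0426,0.017,0.059,-0.326]]'
python3 -m jog '[[0,0,0,0],[0,0,0,0]]'
python3 - <<'E'
from plant import ctrl
from h import *
s=ctrl.state();d=ctrl.snapshot("wrist");d.update(ee=s["ee_pos"],rpy=s["orientation"]);np.savez("w6.npz",**d)
hsv=cv2.cvtColor(d["color"],cv2.COLOR_BGR2HSV)
print("ee",s["ee_pos"].round(4),"lip end rows",[(v,hsv[v,252].tolist()) for v in range(194,228,3)])
print([(v,wray(d,[(252,v)],s["ee_pos"][2]-.013)[0].round(4).tolist()) for v in(200,205,210)])
E
python3 go.py 0.484 0.129 0.027 177.5
```

```text
t: 16.03
ee_pos: [0.4844, 0.1294, 0.0323]
orientation: [180.0, 0.1, 177.2]
contact_force: [-1.2, 0.8, -0.4]
finger_gap: 0.0287
finger_force: 39.6
t: 16.2
ee_pos: [0.4832, 0.1289, 0.0324]
orientation: [-180.0, -0.1, 177.1]
contact_force: [-0.3, 0.5, -0.4]
finger_gap: 0.0284
finger_force: 39.6
ee [0.4832 0.1289 0.0324] lip end rows [(194, [16, 118, 110]), (197, [17, 116, 110]), (200, [16, 108, 111]), (203, [6, 17, 76]), (206, [9, 20, 89]), (209, [13, 148, 43]), (212, [10, 142, 43]), (215, [11, 142, 45]), (218, [10, 142, 43]), (221, [10, 147, 45]), (224, [11, 161, 54]), (227, [10, 153, 55])]
[(200, [0.4612, 0.13, 0.0194]), (205, [0.464, 0.1299, 0.0194]), (210, [0.4669, 0.1297, 0.0194])]
t16.25 pos [0.4842 0.129  0.0332] rpy [1.8000e+02 1.0000e-02 1.7715e+02] shift [ 0.0002 -0.      0.0062] turn -0.0062 rows 0.1 F [-0.3   0.49  0.16] gap 0.0286
```

```bash
python3 -m jog '[[0,0,0.003,-0.006],[0,0,0.005,-0.006],[0,0,0.006,-0.006]]'
python3 -m jog '[[0,0,0.0005,0],[0,0,0.001,0]]'
python3 -m jog '[[0,0,0.0005,0],[0,0,0.0005,0]]'
```

```text
t: 16.5
ee_pos: [0.4847, 0.129, 0.0273]
orientation: [180.0, 0.1, 177.5]
contact_force: [-0.3, -0.2, -0.8]
finger_gap: 0.0284
finger_force: 39.6
t: 16.67
ee_pos: [0.4842, 0.129, 0.0259]
orientation: [180.0, 0.0, 177.5]
contact_force: [-0.3, -0.3, 0.1]
finger_gap: 0.0286
finger_force: 39.6
t: 16.83
ee_pos: [0.4841, 0.129, 0.0255]
orientation: [180.0, 0.0, 177.5]
contact_force: [-1.6, -0.7, 4.5]
finger_gap: 0.0289
finger_force: 40.0
```

Contact with the plate at 4.5 N. I slide on in small steps, with the go bar expected near TCP x 0.494.

```bash
python3 -m jog '[[-0.002,0,0,0],[-0.004,0,0.0,0],[-0.006,0,0,0]]'
python3 -m jog '[[-0.001,0,0,0],[-0.002,0,0,0]]'
python3 -m jog '[[-0.001,0,0,0],[-0.002,0,0,0]]'
python3 -m jog '[[-0.001,0,0,0],[-0.002,0,0,0]]'
```

```text
t: 17.08
ee_pos: [0.4882, 0.1289, 0.0255]
orientation: [180.0, -0.2, 177.5]
contact_force: [-5.6, 0.2, 9.0]
finger_gap: 0.0284
finger_force: 40.6
t: 17.25
ee_pos: [0.4905, 0.1288, 0.0255]
orientation: [180.0, -0.1, 177.5]
contact_force: [-5.3, 0.5, 10.0]
finger_gap: 0.0287
finger_force: 40.7
t: 17.42
ee_pos: [0.4923, 0.1287, 0.0254]
orientation: [180.0, -0.2, 177.5]
contact_force: [-5.5, -0.1, 9.7]
finger_gap: 0.0287
finger_force: 40.6
t: 17.58
ee_pos: [0.4944, 0.1286, 0.0255]
orientation: [180.0, -0.2, 177.5]
contact_force: [-5.4, 0.1, 9.4]
finger_gap: 0.0285
finger_force: 40.6
```

```bash
python3 -m jog '[[-0.001,0,-0.0003,0],[-0.002,0,-0.0003,0]]'
python3 -m jog '[[-0.001,0,0,0],[-0.002,0,0,0]]'
python3 -m jog '[[-0.001,0,0,0],[-0.002,0,0,0]]'
```

```text
t: 17.75
ee_pos: [0.4956, 0.1286, 0.0255]
orientation: [180.0, -0.2, 177.5]
contact_force: [-8.8, 0.4, 12.5]
finger_gap: 0.0289
finger_force: 40.9
t: 17.92
ee_pos: [0.4956, 0.1286, 0.0254]
orientation: [180.0, -0.4, 177.5]
contact_force: [-13.7, 0.5, 17.8]
finger_gap: 0.0284
finger_force: 41.5
t: 18.08
ee_pos: [0.4957, 0.1285, 0.0254]
orientation: [180.0, -0.6, 177.5]
contact_force: [-18.7, 1.0, 24.7]
finger_gap: 0.0291
finger_force: 42.1
```

```bash
python3 -m jog '[[0.01,0,-0.0005,0],[0.025,0,-0.001,0],[0.03,0,-0.03,0],[0.03,0,-0.06,0],[0.03,0,-0.09,0]]'
python3 -m jog '[[0,0.035,0,0.12],[0,0.07,0,0.24],[0,0.105,0,0.36],[0,0.14,0,0.48],[-0.01,0.175,0,0.6]]'
python3 -m jog '[[0,0,0,0.12],[0,0,0,0.24],[0,0,0,0.36],[0,0,0,0.48],[0,0,0,0.6]]'
python3 go.py 0.4845 0.321 0.06 92.3
```

```text
t: 18.5
ee_pos: [0.4708, 0.1294, 0.1159]
orientation: [-180.0, -0.1, 177.5]
contact_force: [1.2, 0.6, -0.7]
finger_gap: 0.0287
finger_force: 39.6
t: 18.92
ee_pos: [0.4881, 0.3054, 0.1153]
orientation: [-179.9, -0.0, 142.9]
contact_force: [0.2, -0.8, -0.0]
finger_gap: 0.0285
finger_force: 39.6
t: 19.33
ee_pos: [0.4896, 0.3041, 0.115]
orientation: [-180.0, 0.0, 108.5]
contact_force: [0.4, -0.1, -0.4]
finger_gap: 0.0284
finger_force: 39.7
t19.33 pos [0.4896 0.3041 0.115 ] rpy [-1.8000e+02  1.0000e-02  1.0852e+02] shift [0.0177 0.0005 0.055 ] turn 0.2831 rows 2.3 F [ 0.41 -0.07 -0.38] gap 0.0284
```

```bash
python3 -m jog '[[0.0177,0.0005,0.02,0.12],[0.0177,0.0005,0.04,0.24],[0.0177,0.0005,0.06,0.283],[0.0177,0.0005,0.08,0.283],[0.0177,0.0005,0.083,0.283]]'
python3 -m jog '[[0,0,0,0],[0,0,0,0]]'
python3 go.py 0.4845 0.321 0.0195 92.3
```

```text
t: 19.75
ee_pos: [0.4821, 0.3197, 0.0289]
orientation: [-179.7, 0.1, 92.6]
contact_force: [-0.6, -0.1, -0.5]
finger_gap: 0.0285
finger_force: 39.7
t: 19.92
ee_pos: [0.4848, 0.321, 0.0329]
orientation: [180.0, -0.0, 92.6]
contact_force: [0.2, 0.9, -0.9]
finger_gap: 0.0285
finger_force: 39.7
t19.92 pos [0.4848 0.321  0.0329] rpy [ 1.7998e+02 -1.0000e-02  9.2630e+01] shift [ 0.0001 -0.0003  0.0134] turn 0.0057 rows 0.3 F [ 0.18  0.86 -0.87] gap 0.0285
```

```bash
python3 -m jog '[[0,0,0.008,0],[0,0,0.0125,0],[0,0,0.013,0],[0,0,0.013,0]]'
python3 -m jog '[[0,0,0,0],[0,0,0,0],[0,0,0,0]]' 0.042
python3 -m jog '[[0,0,-0.01,0],[0,0,-0.04,0],[0,0,-0.08,0],[0,0,-0.12,0],[0,0,-0.16,0]]'
python3 -m jog '[[0,0,0,0],[0,0,0,0]]'
python3 - <<'E'
from plant import ctrl
from h import *
s=ctrl.state();d=ctrl.snapshot("wrist");d.update(ee=s["ee_pos"],rpy=s["orientation"]);np.savez("w7.npz",**d)
hsv=cv2.cvtColor(d["color"],cv2.COLOR_BGR2HSV);m=(hsv[...,0]<15)&(hsv[...,1]>110)&(hsv[...,2]<150)&(hsv[...,2]>30)
m[:140]=0;m=m.astype(np.uint8)
for c in cv2.findContours(m,0,cv2.CHAIN_APPROX_NONE)[0]:
    if cv2.contourArea(c)>800:print(cv2.boundingRect(c),cv2.contourArea(c),cv2.minAreaRect(wray(d,c[:,0],.025)[:,:2].astype(np.float32)))
E
python3 go.py 0.4405 -0.04 0.06 97
```

```text
t: 20.25
ee_pos: [0.4843, 0.3207, 0.0194]
orientation: [-180.0, 0.0, 92.6]
contact_force: [0.0, 0.6, -0.2]
finger_gap: 0.0287
finger_force: 39.7
t: 20.5
ee_pos: [0.4847, 0.321, 0.0197]
orientation: [180.0, -0.0, 92.6]
contact_force: [0.1, -0.1, -0.3]
finger_gap: 0.0422
finger_force: 0.0
t: 20.92
ee_pos: [0.484, 0.3206, 0.1819]
orientation: [180.0, -0.0, 92.6]
contact_force: [0.7, 0.8, 0.2]
finger_gap: 0.0421
finger_force: 0.0
t: 21.08
ee_pos: [0.4865, 0.3219, 0.1834]
orientation: [179.6, -0.2, 92.6]
contact_force: [0.4, 0.2, -1.6]
finger_gap: 0.0419
finger_force: 0.0
(465, 183, 43, 64) 1365.5 ((0.8227750658988953, 0.29287606477737427), (0.09465329349040985, 0.08009108155965805), 76.03053283691406)
(353, 167, 36, 76) 1487.0 ((0.6212398409843445, 0.30122509598731995), (0.09004637598991394, 0.03178682550787926), 86.7685775756836)
(236, 162, 28, 85) 1954.5 ((0.485996812582016, 0.2958219051361084), (0.028059614822268486, 0.09423081576824188), 1.8539186716079712)
(0, 162, 37, 80) 1177.0 ((0.16920244693756104, 0.276307612657547), (0.13761918246746063, 0.07597264647483826), 74.14624786376953)
(64, 151, 86, 52) 1513.0 ((0.3206325173377991, 0.3214946389198303), (0.1148785799741745, 0.0562317855656147), 3.879371166229248)
t21.13 pos [0.485  0.3212 0.1811] rpy [ 1.7984e+02 -7.0000e-02  9.2630e+01] shift [-0.3589 -0.0613  0.1205] turn -0.0763 rows 9.2 F [ 0.36  0.69 -0.98] gap 0.0417
```

```bash
python3 -m jog '[[-0.037,-0.006,0,0],[-0.074,-0.012,0,0],[-0.111,-0.018,0,0],[-0.148,-0.024,0,0],[-0.185,-0.031,0,0]]' 0.042
python3 -m jog '[[-0.037,-0.006,0.015,-0.02],[-0.074,-0.012,0.03,-0.04],[-0.111,-0.018,0.05,-0.06],[-0.148,-0.024,0.07,-0.076],[-0.174,-0.03,0.1,-0.076]]'
python3 -m jog '[[0,0,0,0],[0,0,0,0]]'
python3 - <<'E'
from plant import ctrl
from h import *
s=ctrl.state();d=ctrl.snapshot("wrist");d.update(ee=s["ee_pos"],rpy=s["orientation"]);np.savez("w8.npz",**d)
hsv=cv2.cvtColor(d["color"],cv2.COLOR_BGR2HSV);m=(hsv[...,0]<15)&(hsv[...,1]>110)&(hsv[...,2]<150)&(hsv[...,2]>30)
m[:120]=0;m[:,:170]=0;m[:,330:]=0
c=big(m);print(s["ee_pos"],cv2.boundingRect(c),cv2.contourArea(c),cv2.minAreaRect(wray(d,c,.021)[:,:2].astype(np.float32)))
o=cv2.convertScaleAbs(d["color"],alpha=1.4);cv2.drawContours(o,[c[:,None]],-1,(0,255,0),1);cv2.imwrite("pics/w8.png",o)
E
python3 go.py 0.4405 -0.04 0.06 97
```

```text
t: 21.55
ee_pos: [0.46, 0.133, 0.1778]
orientation: [-179.8, 0.0, 92.7]
contact_force: [1.1, -0.3, -0.0]
finger_gap: 0.0419
finger_force: 0.0
t: 21.97
ee_pos: [0.4398, -0.043, 0.079]
orientation: [179.9, 0.1, 96.9]
contact_force: [1.5, -0.1, -0.5]
finger_gap: 0.0418
finger_force: 0.0
t: 22.13
ee_pos: [0.4367, -0.0411, 0.077]
orientation: [-179.6, -0.2, 96.8]
contact_force: [0.2, 0.2, 0.4]
finger_gap: 0.0421
finger_force: 0.0
[ 0.4366938  -0.04110237  0.07696152] (234, 178, 44, 115) 4165.0 ((0.44232094287872314, -0.060754530131816864), (0.0302633848041296, 0.09244068711996078), 8.159207344055176)
t22.18 pos [ 0.4381 -0.0405  0.0781] rpy [-1.7979e+02 -1.1000e-01  9.6880e+01] shift [0.0001 0.0025 0.0181] turn -0.0020 rows 0.4 F [-0.24 -0.87 -0.67] gap 0.0419
```

View pics/w8.png

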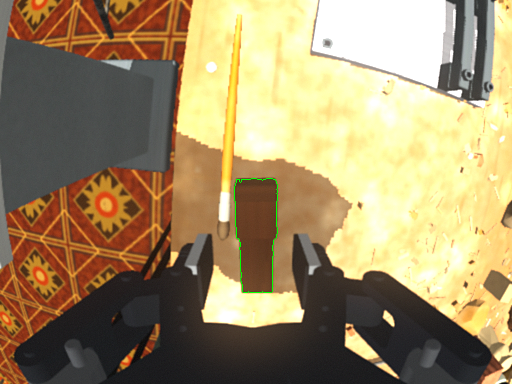

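The view shows pull 1 outlined from (234,178) to (278,293). The brush tip at (223,235) lies beside its block, so I grip at 14 mm height to clear the brush.

```bash
python3 -m jog '[[0.004,0.001,0.02,-0.02],[0.004,0.001,0.04,-0.022],[0.004,0.001,0.04,-0.022],[0.004,0.001,0.04,-0.022]]'
python3 go.py 0.4389 -0.037 0.014 98.2
```

```text
t: 22.52
ee_pos: [0.4398, -0.0353, 0.0394]
orientation: [-179.9, -0.0, 98.4]
contact_force: [0.5, 0.1, -0.9]
finger_gap: 0.0422
finger_force: 0.0
t22.52 pos [ 0.4398 -0.0353  0.0394] rpy [-1.799e+02 -5.000e-02  9.835e+01] shift [-0.0016 -0.0011  0.0254] turn 0.0027 rows 0.6 F [ 0.47  0.11 -0.88] gap 0.0422
```

```bash
python3 -m jog '[[-0.001,-0.001,0.015,0],[-0.0015,-0.001,0.025,0.0],[-0.0015,-0.001,0.0255,0],[-0.0015,-0.001,0.0255,0]]'
python3 -m jog '[[0,0,0,0],[0,0,0,0],[0,0,0,0],[0,0,0,0]]' 0.0 40
python3 -m jog '[[0,0,-0.02,0],[0,0,-0.045,0],[0,0,-0.08,0],[0,0,-0.08,0],[0,0,-0.08,0]]'
python3 go.py 0.484 0.129 0.09 177.5
```

```text
t: 22.85
ee_pos: [0.44, -0.0377, 0.0147]
orientation: [180.0, 0.0, 98.3]
contact_force: [-0.4, -0.5, -0.1]
finger_gap: 0.0418
finger_force: 0.0
t: 23.18
ee_pos: [0.4405, -0.038, 0.0153]
orientation: [179.9, 0.0, 98.3]
contact_force: [-0.6, 1.3, 5.8]
finger_gap: 0.0288
finger_force: 39.2
t: 23.6
ee_pos: [0.4419, -0.0386, 0.0964]
orientation: [179.7, 0.1, 98.2]
contact_force: [-0.4, -0.9, 0.2]
finger_gap: 0.0285
finger_force: 40.0
t23.60 pos [ 0.4419 -0.0386  0.0964] rpy [1.7968e+02 1.3000e-01 9.8250e+01] shift [0.1598 0.0657 0.0064] turn -1.3832 rows 11.1 F [-0.4  -0.88  0.18] gap 0.0285
```

```bash
python3 -m jog '[[0.035,0.014,0,-0.12],[0.07,0.028,0,-0.24],[0.105,0.042,0,-0.36],[0.14,0.056,0,-0.48],[0.16,0.066,0,-0.6]]'
python3 -m jog '[[0,0,0,-0.12],[0,0,0,-0.24],[0,0,0,-0.36],[0,0,0,-0.48],[0,0,0,-0.6]]'
python3 -m jog '[[0,0,0,-0.12],[0,0,0,-0.183],[0,0,0,-0.183],[0,0,0,-0.183]]'
python3 go.py 0.484 0.129 0.029 177.5
```

```text
t: 24.02
ee_pos: [0.4816, 0.1329, 0.0932]
orientation: [180.0, -0.1, 133.1]
contact_force: [-0.3, -0.1, 0.1]
finger_gap: 0.0288
finger_force: 40.0
t: 24.43
ee_pos: [0.4811, 0.1298, 0.0929]
orientation: [-180.0, -0.1, 167.4]
contact_force: [-0.2, 0.3, -0.6]
finger_gap: 0.0286
finger_force: 40.0
t: 24.77
ee_pos: [0.4813, 0.1297, 0.0932]
orientation: [-180.0, -0.1, 177.4]
contact_force: [-0.5, 0.7, -0.3]
finger_gap: 0.0285
finger_force: 40.0
t24.77 pos [0.4813 0.1297 0.0932] rpy [-1.7999e+02 -8.0000e-02  1.7738e+02] shift [-0.0028 -0.0005  0.0642] turn -0.0021 rows 1.5 F [-0.53  0.66 -0.29] gap 0.0285
```

```bash
python3 -m jog '[[-0.003,0,0.03,-0.002],[-0.003,0,0.05,-0.002],[-0.003,0,0.06,-0.002],[-0.003,0,0.063,-0.002],[-0.003,0,0.0635,-0.002]]'
python3 -m jog '[[0,0,0.0005,0],[0,0,0.001,0]]'
python3 -m jog '[[0,0,0.0005,0],[0,0,0.001,0]]'
python3 -m jog '[[0,0,0.0005,0],[0,0,0.0005,0]]'
```

```text
t: 25.18
ee_pos: [0.4842, 0.1295, 0.0297]
orientation: [-180.0, -0.1, 177.6]
contact_force: [-0.4, 0.5, 1.1]
finger_gap: 0.0287
finger_force: 40.0
t: 25.35
ee_pos: [0.4859, 0.1297, 0.0303]
orientation: [180.0, 0.1, 177.6]
contact_force: [-0.2, 0.4, -0.6]
finger_gap: 0.0282
finger_force: 40.0
t: 25.52
ee_pos: [0.4857, 0.1297, 0.0291]
orientation: [180.0, 0.1, 177.6]
contact_force: [-1.0, -0.3, -0.7]
finger_gap: 0.0285
finger_force: 40.0
t: 25.68
ee_pos: [0.4852, 0.1296, 0.0281]
orientation: [180.0, 0.0, 177.6]
contact_force: [0.8, 0.2, -0.4]
finger_gap: 0.0287
finger_force: 40.0
```

```bash
python3 -m jog '[[0,0,0.0004,0],[0,0,0.0004,0]]'
python3 -m jog '[[0,0,0.0004,0],[0,0,0.0004,0]]'
python3 -m jog '[[-0.002,0,0.0002,0],[-0.004,0,0.0002,0],[-0.006,0,0.0002,0]]'
```

```text
t: 25.85
ee_pos: [0.485, 0.1296, 0.0275]
orientation: [-180.0, 0.0, 177.6]
contact_force: [-0.6, 0.4, -0.4]
finger_gap: 0.0284
finger_force: 40.0
t: 26.02
ee_pos: [0.485, 0.1296, 0.0273]
orientation: [180.0, 0.0, 177.6]
contact_force: [-1.8, -0.8, 3.9]
finger_gap: 0.0286
finger_force: 40.4
t: 26.27
ee_pos: [0.4888, 0.1295, 0.0273]
orientation: [180.0, -0.2, 177.6]
contact_force: [-5.9, 0.6, 10.2]
finger_gap: 0.0287
finger_force: 41.1
```

On the plate; back off the downward pressure a little and slide on.

```bash
python3 -m jog '[[-0.001,0,-0.0004,0],[-0.003,0,-0.0004,0]]'
python3 -m jog '[[-0.001,0,0,0],[-0.002,0,0,0]]'
python3 -m jog '[[-0.001,0,0,0],[-0.002,0,0,0]]'
python3 -m jog '[[-0.001,0,0,0],[-0.002,0,0,0]]'
```

```text
t: 26.43
ee_pos: [0.494, 0.1292, 0.0274]
orientation: [180.0, 0.0, 177.6]
contact_force: [0.4, 0.8, -0.5]
finger_gap: 0.0286
finger_force: 40.0
t: 26.6
ee_pos: [0.4955, 0.1291, 0.0273]
orientation: [180.0, -0.1, 177.6]
contact_force: [-3.9, 0.3, 5.5]
finger_gap: 0.0289
finger_force: 40.7
t: 26.77
ee_pos: [0.4973, 0.1291, 0.0273]
orientation: [180.0, -0.1, 177.6]
contact_force: [-3.4, 0.1, 5.5]
finger_gap: 0.0288
finger_force: 40.6
t: 26.93
ee_pos: [0.4994, 0.129, 0.0273]
orientation: [180.0, -0.1, 177.6]
contact_force: [-3.0, 0.2, 5.8]
finger_gap: 0.0284
finger_force: 40.6
```

```bash
python3 -m jog '[[-0.001,0,0,0],[-0.002,0,0,0]]'
python3 -m jog '[[-0.001,0,0,0],[-0.002,0,0,0]]'
python3 -m jog '[[-0.002,0,0,0],[-0.003,0,0,0]]'
python3 -m jog '[[-0.002,0,0,0],[-0.004,0,0,0],[-0.006,0,0,0]]'
```

```text
t: 27.1
ee_pos: [0.5014, 0.1289, 0.0273]
orientation: [180.0, -0.1, 177.6]
contact_force: [-2.7, -0.2, 5.2]
finger_gap: 0.0283
finger_force: 40.6
t: 27.27
ee_pos: [0.5034, 0.1288, 0.0273]
orientation: [180.0, -0.1, 177.6]
contact_force: [-2.8, 0.1, 5.5]
finger_gap: 0.0285
finger_force: 40.6
t: 27.43
ee_pos: [0.5067, 0.1287, 0.0273]
orientation: [180.0, -0.0, 177.6]
contact_force: [-2.5, -0.6, 4.4]
finger_gap: 0.0285
finger_force: 40.4
t: 27.68
ee_pos: [0.5127, 0.1284, 0.0273]
orientation: [180.0, -0.0, 177.6]
contact_force: [-2.3, 1.4, 4.9]
finger_gap: 0.0288
finger_force: 40.6
```

Under the go bar. The no-go stop is expected near TCP 0.522 to 0.527.

```bash
python3 -m jog '[[-0.002,0,0,0],[-0.004,0,0,0]]'
python3 -m jog '[[-0.001,0,0,0],[-0.002,0,0,0]]'
python3 -m jog '[[-0.001,0,0,0],[-0.002,0,0,0]]'
python3 -m jog '[[-0.001,0,0,0],[-0.002,0,0,0]]'
```

```text
t: 27.85
ee_pos: [0.5168, 0.1282, 0.0273]
orientation: [180.0, -0.0, 177.6]
contact_force: [-3.2, -0.0, 4.9]
finger_gap: 0.0285
finger_force: 40.6
t: 28.02
ee_pos: [0.5188, 0.1282, 0.0273]
orientation: [180.0, -0.0, 177.6]
contact_force: [-4.2, -0.5, 7.1]
finger_gap: 0.0286
finger_force: 40.6
t: 28.18
ee_pos: [0.5206, 0.1281, 0.0273]
orientation: [180.0, -0.0, 177.6]
contact_force: [-2.5, 0.0, 5.6]
finger_gap: 0.0283
finger_force: 40.6
t: 28.35
ee_pos: [0.5215, 0.128, 0.0273]
orientation: [180.0, -0.2, 177.6]
contact_force: [-7.9, 0.0, 11.6]
finger_gap: 0.0286
finger_force: 41.2
```

```bash
python3 -m jog '[[-0.001,0,0,0],[-0.001,0,0,0],[-0.001,0,0,0]]'
python3 -m jog '[[0.001,0,0,0],[0.001,0,0,0]]'
```

```text
t: 28.6
ee_pos: [0.5215, 0.128, 0.0273]
orientation: [180.0, -0.3, 177.6]
contact_force: [-8.3, -0.1, 11.1]
finger_gap: 0.0282
finger_force: 41.2
t: 28.77
ee_pos: [0.5215, 0.128, 0.0273]
orientation: [-180.0, -0.1, 177.6]
contact_force: [-6.1, -0.5, 8.6]
finger_gap: 0.0284
finger_force: 40.9
```

```bash
python3 -m jog '[[0.015,0,-0.0005,0],[0.03,0,-0.0005,0],[0.045,0,-0.001,0],[0.045,0,-0.04,0],[0.045,0,-0.08,0]]'
python3 -m jog '[[0,0.035,-0.01,0.12],[0,0.07,-0.01,0.24],[0,0.105,-0.01,0.36],[-0.01,0.14,-0.01,0.48],[-0.03,0.17,-0.01,0.6]]'
python3 -m jog '[[0,0,0,0.12],[0,0,0,0.24],[0,0,0,0.36],[0,0,0,0.48],[0,0,0,0.6]]'
python3 go.py 0.5535 0.322 0.035 92.3
```

```text
t: 29.18
ee_pos: [0.4746, 0.1295, 0.1056]
orientation: [-179.9, -0.4, 177.6]
contact_force: [1.3, -0.3, -0.3]
finger_gap: 0.0286
finger_force: 40.0
t: 29.6
ee_pos: [0.5138, 0.3009, 0.1172]
orientation: [-180.0, -0.0, 143.0]
contact_force: [0.3, -0.7, -0.3]
finger_gap: 0.0291
finger_force: 40.0
t: 30.02
ee_pos: [0.5155, 0.2987, 0.1167]
orientation: [180.0, 0.0, 108.5]
contact_force: [0.3, 0.2, -1.0]
finger_gap: 0.0287
finger_force: 40.0
t30.02 pos [0.5155 0.2987 0.1167] rpy [1.7998e+02 1.0000e-02 1.0851e+02] shift [0.0101 0.0434 0.0817] turn 0.2829 rows 2.3 F [ 0.34  0.22 -1.03] gap 0.0287
```

```bash
python3 -m jog '[[0.005,0.025,0,0.12],[0.01,0.0434,0.02,0.24],[0.01,0.0434,0.05,0.283],[0.01,0.0434,0.08,0.283],[0.01,0.0434,0.0817,0.283]]'
python3 -m jog '[[0,0,0,0],[0,0,0,0]]'
python3 go.py 0.5535 0.322 0.0215 92.3
```

```text
t: 30.43
ee_pos: [0.5494, 0.3202, 0.0294]
orientation: [-179.5, 0.2, 92.6]
contact_force: [-1.2, -1.3, -0.5]
finger_gap: 0.0288
finger_force: 40.0
t: 30.6
ee_pos: [0.5536, 0.3221, 0.0364]
orientation: [180.0, -0.0, 92.6]
contact_force: [-0.4, 0.4, -0.6]
finger_gap: 0.0284
finger_force: 40.0
t30.60 pos [0.5536 0.3221 0.0364] rpy [ 1.7996e+02 -1.0000e-02  9.2630e+01] shift [-0.0001 -0.0001  0.0149] turn 0.0057 rows 0.4 F [-0.38  0.42 -0.59] gap 0.0284
```

```bash
python3 -m jog '[[0,0,0.008,0],[0,0,0.014,0],[0,0,0.0145,0],[0,0,0.0145,0]]'
python3 -m jog '[[0,0,0,0],[0,0,0,0],[0,0,0,0]]' 0.042
python3 -m jog '[[0,0,-0.01,0],[0,0,-0.04,0],[0,0,-0.08,0],[0,0,-0.12,0],[0,0,-0.16,0]]'
python3 -m jog '[[0,0,0,0],[0,0,0,0],[0,0,0,0]]'
python3 - <<'E'
from plant import ctrl
from h import *
s=ctrl.state();d=ctrl.snapshot("wrist");d.update(ee=s["ee_pos"],rpy=s["orientation"])
hsv=cv2.cvtColor(d["color"],cv2.COLOR_BGR2HSV);m=(hsv[...,0]<15)&(hsv[...,1]>110)&(hsv[...,2]<150)&(hsv[...,2]>30)
m[:140]=0;m=m.astype(np.uint8)
for c in cv2.findContours(m,0,cv2.CHAIN_APPROX_NONE)[0]:
    if cv2.contourArea(c)>800:
        r=cv2.minAreaRect(wray(d,c[:,0],.025)[:,:2].astype(np.float32))
        if .43<r[0][0]<.66:print(cv2.boundingRect(c),r)
cv2.imwrite("pics/end.png",cv2.convertScaleAbs(d["color"],alpha=1.3))
W=d["depth"];print(s["t"],s["ee_pos"],[(float(W[v,u])) for u,v in((250,175),(250,235))])
E
```

```text
t: 30.93
ee_pos: [0.5529, 0.3219, 0.0213]
orientation: [180.0, -0.0, 92.6]
contact_force: [-0.3, -0.5, -1.0]
finger_gap: 0.0287
finger_force: 40.0
t: 31.18
ee_pos: [0.5533, 0.3221, 0.0216]
orientation: [180.0, -0.0, 92.6]
contact_force: [0.5, 0.6, 0.2]
finger_gap: 0.0419
finger_force: 0.0
t: 31.6
ee_pos: [0.5526, 0.3218, 0.1836]
orientation: [180.0, -0.0, 92.6]
contact_force: [0.4, -0.0, 0.4]
finger_gap: 0.042
finger_force: 0.0
t: 31.85
ee_pos: [0.5529, 0.3219, 0.1817]
orientation: [180.0, -0.0, 92.6]
contact_force: [-0.3, -0.9, -0.6]
finger_gap: 0.0418
finger_force: 0.0
(302, 163, 32, 94) ((0.6245986819267273, 0.2917761206626892), (0.033031806349754333, 0.10800644010305405), 4.00304651260376)
(238, 161, 29, 84) ((0.5534685254096985, 0.29755842685699463), (0.02890910767018795, 0.09256453812122345), 0.19421245157718658)
(173, 161, 31, 83) ((0.48650097846984863, 0.2951246500015259), (0.032086439430713654, 0.0929773598909378), 1.0715821981430054)
31.85 [0.5528861  0.3219095  0.18168827] [0.29911574721336365, 0.32875388860702515]
```

View pics/end.png

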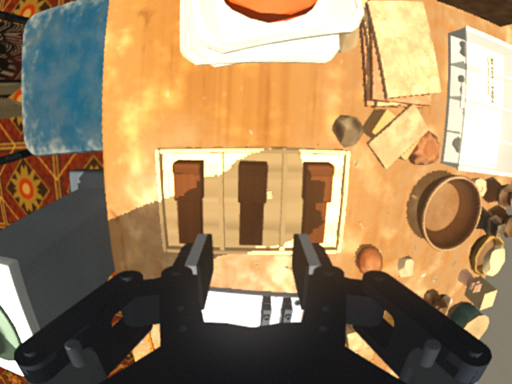

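The view shows all three pulls flat, one in each bay, at (188,200), (253,203) and (318,203). The pebble at (369,260) has not moved, and the gripper is clear.

```bash
python3 -c "
from plant import ctrl
print(ctrl.close_job())"
```

```text
the job is handed in; nothing more can be done
None
```

The job is handed in at about 32 s: one pull stopped at the go bar (near bay), one passed go and stopped at the no-go bar (middle bay), and one slid under both (far bay); the last picture showed all three lying in their bays, but no verdict came back.

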